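# Set up the fingerprint brush stand

### The job

Set up the brush stand: turn the cam knob back to fully open, seat the blue brush holder flat on the clamp base between its rails with an end toward the fence, and turn the cam knob fully round so that its lobe locks the holder against the sprung pad. Then stand every brush on the mat upright in the locked holder, handle down and bristles up, one to a well, down to the bottom. Leave the powder jar and loupe where they are, and let go of everything.

Things in the scene. Friction and masses are not known exactly. Their poses are not given: they have to be found in the camera images.
- brush_holder: loose blue plastic block, 116 (its x) x 46 (its y) x 58 mm high, 0.35 kg, upright on the table at the start. Origin: centre of its underside. Four wells in a row along x at x = +40.5, +13.5, -13.5, -40.5 mm: 18 mm square, 50 mm deep (floor 8 mm above the underside), mouths chamfered 3 mm. Either end may face the fence
- well_1 (a point): centre of the mouth of well 1 of brush_holder, on its top face (well_1 at its x = +40.5 mm, then 27 mm apart)
- well_2 (a point): centre of the mouth of well 2 of brush_holder, on its top face (well_1 at its x = +40.5 mm, then 27 mm apart)
- well_3 (a point): centre of the mouth of well 3 of brush_holder, on its top face (well_1 at its x = +40.5 mm, then 27 mm apart)
- well_4 (a point): centre of the mouth of well 4 of brush_holder, on its top face (well_1 at its x = +40.5 mm, then 27 mm apart)
- clamp_base: fixed aluminium plate on the table, 96 mm wide, 6 mm thick, from x = -142 to +84 mm of its origin, which lies on the table under the middle of the holder's seat. The holder stands on the plate, its long axis along the base's x, between two rails (inner faces at y = +-26 mm, flared outward to +-37 mm, 23 mm high, x -42 to +42 mm). Fence at the +x end, cam at the -x end
- cam_knob (a joint): eccentric cam, 64 mm steel disc 8 to 22 mm above the table, 12 mm eccentric, under a red bar handle. 0 = fully open, 1.5 rad = fully locked; grows CLOCKWISE seen from above. It first bears on a seated holder at about 0.7 rad, passes dead centre at 1.3 and stays where it is left. Friction 0.05 N m, at most 0.15 N m while clamping
- knob_bar (a point): centre of the cam's red bar handle, on the vertical cam axis (x = -100 mm of clamp_base), 51 mm above the table. The bar is 50 mm long, 12 mm wide, 36 to 66 mm above the table; at joint value t its length lies at an angle 0.75 - t (counterclockwise from above) from clamp_base's x axis
- pad (a joint): travel in m of the sprung rubber pad on the fence (fence 36 mm high; pad face at x = +58 mm of clamp_base, 12 to 34 mm above the table): 0 at rest, grows as the holder is pressed on it (4.5 N per mm), about 0.002 when locked. With the cam open the holder has 6.8 mm of play between cam and pad
- brush_1: fingerprint brush with black handle and white bristles, 191 mm long, 22 g, lying on the mat at the start; may be absent. Origin: underside, middle of its length; +y points along the handle to its end at y = +96 mm, bristles to -y, z up as it lies. The stiff handle is 12 x 12 mm from y = -16 to +96 mm, centre line 6 mm above the underside; the soft bristles touch nothing
- brush_1_tip (a point): end of the handle of brush_1, on its centre line (to go down into a well)
- brush_2: fingerprint brush with brown wooden handle and brown bristles, 166 mm long, 22 g, lying on the mat at the start; may be absent. Origin: underside, middle of its length; +y points along the handle to its end at y = +83 mm, bristles to -y, z up as it lies. The stiff handle is 12 x 12 mm from y = -29 to +83 mm, centre line 6 mm above the underside; the soft bristles touch nothing
- brush_2_tip (a point): end of the handle of brush_2, on its centre line (to go down into a well)
- brush_3: fingerprint brush with black handle and white bristles, 191 mm long, 22 g, lying on the mat at the start; may be absent. Origin: underside, middle of its length; +y points along the handle to its end at y = +96 mm, bristles to -y, z up as it lies. The stiff handle is 12 x 12 mm from y = -16 to +96 mm, centre line 6 mm above the underside; the soft bristles touch nothing
- brush_3_tip (a point): end of the handle of brush_3, on its centre line (to go down into a well)
- brush_4: fingerprint brush with brown wooden handle and brown bristles, 166 mm long, 22 g, lying on the mat at the start; may be absent. Origin: underside, middle of its length; +y points along the handle to its end at y = +83 mm, bristles to -y, z up as it lies. The stiff handle is 12 x 12 mm from y = -29 to +83 mm, centre line 6 mm above the underside; the soft bristles touch nothing
- brush_4_tip (a point): end of the handle of brush_4, on its centre line (to go down into a well)
- mat: green bench mat, 270 (its x) x 150 (its y) x 2 mm thick, fixed; origin centre of its underside. The brushes lie on it side by side, 75 mm apart along its x, handle ends toward its +y (away from the robot and to its left). Mind the desk lamp between robot and mat: base at about x 0.33, y -0.04 m, its arm and head reach left to y 0.4 and up to z 0.4 m
- powder_pot: bystander: black powder jar, 63 mm across, 62 mm high; origin centre of its underside
- loupe: bystander: black loupe, 43 mm across, 32 mm high; origin centre of its underside

How it is judged:
By the outcome, as a careful person would: the job done as asked, in the order asked, and still so for the second after the job is handed in, with the robot touching nothing.
Of brush_1, brush_2, brush_3, brush_4 only 3 to 4 are there at a start; the rules pass over those that are not, and their reading is None.
At some moment in a run one of brush_1, brush_2, brush_3, brush_4 may be knocked a few centimetres aside while the robot is not near it.
Once in a run the grip may slacken for a moment while it holds something.
It also fails if it takes over 192 s, if anything falls off the work surface, if the arm or the gripper's body presses on something with over 40 N, if the wrist force passes 120 N, or if a joint passes its speed limit or range.

### The arm

A 6-joint arm with a two-finger parallel gripper is mounted at the origin on a cart in front of the work surface, level with it; the furniture and walls round the work are solid. World frame = base frame: x ahead of the robot, y to its left, z up, the work surface at z = 0. Lengths are in m, angles in rad, forces in N, time in s.
With the tool pointing down it reaches from about 0.375 to 0.975 m from the base axis. Payload 3.8 kg.
Tool frame: the origin (TCP) lies midway between the tips of the shut fingers; the grasp point (between the pads) lies 19 mm behind it; z points along the fingers, y is the line along which they close (so a half turn about z gives the same grasp; the last joint's range is limited). The gripper opens to 85 mm and grips with 20 to 120 N. Pads are 22 mm wide; open, the fingers measure 114 mm over their backs; the gripper's body (76 mm by 85 mm) begins 54 mm behind the grasp point. The pads swing forward as they close: fully open they stand 13 mm farther back than shut.
Start: joints at [-1.367, 0.264, 1.604, -0, 1.274, -0.037], TCP at [0.161, -0.656, 0.231] pointing down, gripper open.
Joint ranges: [-2.63, 2.63], [-0.94, 2.18], [0.31, 2.57], [-1.31, 4.45], [0, 2.66], [-2.55, 2.55]. Speed limits (rad/s): [2.57, 2.57, 3.14, 3.14, 3.14, 3.14].

### API

Orientations are given as a unit quaternion [x, y, z, w].
In Python, from cell import env gives the robot as it stands.
- The arm moves only by the tool jog_arm, never from a script. Its argument "motion" is a list of rows, each a list of 6 numbers: the shift along the tool's x, y, z in m, then the turn, a rotation vector about the tool's x, y, z in rad. In form: [[dx, dy, dz, rx, ry, rz], ...]. A call has 1 to 12 rows; each row is the pose to reach, as a shift and turn from the pose commanded when the call began, along the tool's axes at that moment; what a row does not reach only later rows make up. A row lasts 1/8 s, in which the tool goes at most 62.5 mm and 10.7 degrees, less where a joint would pass 70% of its speed; a pose out of reach is approached as far as the arm can. A call with a gripper value outside its range is refused whole. "jaw" is the opening, from 0 (shut) to 1 (fully open), set as the call begins (left out, the last holds). The fingers move at their own pace and stop on an object; "squeeze" is the grip in N (left out, the last holds). Time passes only in rows, so rows that repeat a pose let the fingers close. It gives the time, the measured TCP pose, the force, the opening and the grip force at its end, in the units of the state.
- env.sense(): the state, without advancing time (a new reading comes with each control period).
- env.read_camera(name): name is "side" or "top"; returns a dict with "image" (420x560x3 uint8, red, green, blue), "fovy" (degrees; the focal length in pixels is half the picture's height over the tangent of half this angle, whatever the lens; pixels are square), "cx", "cy" (the principal point, pixels), "R" (3x3) and "t" (3): a world point X has camera coordinates R X + t. Camera axes: x right, y down, z forward; pixel columns grow to the right and rows downward; lengths in m; the calibration is good to about 2 mm. A picture is of the moment at which its call begins. There is no depth.
- env.finish_job(): hands the job in; it is judged then, once.
Trained networks look in the newest picture that a camera, given by its name, has taken for a name from the list of things; names that differ only in an ending like _2 or _b are one class to them, and where a whole thing is asked for, a point or a joint stands for the part that bears it (a point fixed in the world has none). Each returns a list of dicts, best first, with "conf" (0 to 1); they miss things now and then, are a little off and sometimes report something else, mostly with a low value. They report only what shows in the picture. A call takes as long as a camera call.
- env.silhouettes(camera, thing): "mask" (420x560 bool, what is visible of it) and "position" ([column, row] in pixels, amid what is visible of it).
- env.landmark_of(camera, thing): "position" ([column, row] in pixels: a listed point, or the origin of a listed thing).
The state is a dict: "clock": time; "joints": joint angles; "qvel": joint speeds; "tau": joint torques, N m; "tcp_pos": TCP position; "ee_rot": TCP orientation; "wrist_force": force on the tool from outside, world axes, zero at the start; "wrist_torque": the same for the moment, N m; "width": opening from 0.0 (shut) to 1.0 (fully open); "grasp_force": force on a finger pad.
Only numpy, scipy, OpenCV 4.12 (cv2) and the standard library are available. Lean on these libraries where they do the work, as an engineer would, in place of code of your own. Each camera call takes 0.05 s, during which the arm holds its last target. There are 200 camera calls.

## Working session

There is one attempt and no reset: what is moved stays moved. The work goes in short steps, Python scripts to look and compute and a tool call to move; the robot and the scene stay as the last step left them, time stands still between calls to the robot, and variables do not carry over. Pictures are saved under pics/ and viewed, at most 14 in all, crops included, and the job is handed in when it is done.

Besides the shell and the picture viewer there is one more tool, called after "Emit:" as name([rows], argument=value, ...), one row to a line, values as JSON. jog_arm: Moves the arm, as the interface text tells. Its arguments: {"type":"object","properties":{"motion":{"type":"array"},"jaw":{"type":"number"},"squeeze":{"type":"number"}},"required":["motion"]}

```bash
ls; mkdir -p pics
cat > h.py <<'E'
import numpy as np, cv2
from scipy.spatial.transform import Rotation as Rn
from cell import env
np.set_printoptions(precision=4,suppress=True)
def cam(n):
    c=env.read_camera(n); f=210/np.tan(np.radians(c["fovy"])/2)
    c["K"]=np.array([[f,0,c["cx"]],[0,f,c["cy"]],[0,0,1]]); c["R"]=np.array(c["R"]); c["t"]=np.array(c["t"]); return c
def proj(c,X):
    p=(np.atleast_2d(X)@c["R"].T+c["t"])@c["K"].T; return p[:,:2]/p[:,2:]
def onz(c,px,z):
    d=c["R"].T@np.linalg.inv(c["K"])@np.array([px[0],px[1],1.]); o=-c["R"].T@c["t"]; return o+d*(z-o[2])/d[2]
def tri(c1,p1,c2,p2):
    P=[c["K"]@np.c_[c["R"],c["t"]] for c in (c1,c2)]
    X=cv2.triangulatePoints(P[0],P[1],np.float64(p1).reshape(2,1),np.float64(p2).reshape(2,1))[:,0]; return X[:3]/X[3]
def st():
    s=env.sense(); print("t",s["clock"],"tcp",np.array(s["tcp_pos"]),"q",np.array(s["ee_rot"]),"J",np.array(s["joints"]),"w",s["width"],"gf",s["grasp_force"],"F",np.array(s["wrist_force"])); return s
def save(n,im): cv2.imwrite("pics/"+n,im[...,::-1])
E
cat > a.py <<'E'
from h import *
s=st()
C={}
for n in("side","top"):
    c=cam(n); C[n]=c; save(n+"0.png",c["image"]); print(n,c["fovy"],-c["R"].T@c["t"],c["R"][2])
    for k in ["well_1","well_2","knob_bar","brush_holder","clamp_base","pad","brush_1","brush_1_tip","brush_2","brush_2_tip","mat","powder_pot","loupe"]:
        print(n,k,[(np.round(d["position"],1).tolist(),round(d["conf"],2)) for d in env.landmark_of(n,k)])
E
python3 a.py
```

```text
pics
t 0.0 tcp [ 0.1608 -0.6548  0.2299] q [ 0.9928  0.1201 -0.0001 -0.0011] J [-1.3669  0.2648  1.6054 -0.      1.2737 -0.0369] w 1.0040874598467133 gf 0.0 F [ 0.7868 -0.179  -0.1056]
side 46.147885987661454 [0.3033 0.8636 0.6788] [ 0.2253 -0.8373 -0.4982]
side well_1 [([238.3, 273.9], 0.98), ([229.3, 274.9], 0.96), ([248.7, 281.1], 0.81), ([219.9, 269.9], 0.6)]
side well_2 [([238.3, 273.9], 0.98), ([229.3, 274.9], 0.96), ([248.7, 281.1], 0.81), ([219.9, 269.9], 0.6)]
side knob_bar [([351.6, 205.3], 0.59)]
side brush_holder [([233.0, 294.6], 0.74)]
side clamp_base [([345.3, 199.3], 0.65)]Traceback (most recent call last):
  File "a.py", line 7, in <module>
    print(n,k,[(np.round(d["position"],1).tolist(),round(d["conf"],2)) for d in env.landmark_of(n,k)])
                                                                                ~~~~~~~~~~~~~~~^^^^^
ValueError: it knows: brush, brush_1_tip, brush_2_tip, brush_3_tip, brush_4_tip, brush_holder, clamp_base, knob_bar, loupe, mat, powder_pot, well
```

```bash
cat > a.py <<'E'
from h import *
for n in("side","top"):
    c=cam(n); save(n+"0.png",c["image"]); print(n,c["fovy"],-c["R"].T@c["t"],c["R"][2])
    for k in ["well_1","knob_bar","brush_holder","clamp_base","brush_1","brush_1_tip","brush_2_tip","mat","powder_pot","loupe"]:
      try:
        for d in env.landmark_of(n,k): print(n,k,np.round(d["position"],1),round(d["conf"],2),onz(c,d["position"],.058 if k=="well_1" else .051 if k=="knob_bar" else .008 if "tip" in k else 0.002 if k[:2]=="br" else 0)[:2])
      except ValueError as e: print(k,e)
E
python3 a.py
```

```text
side 46.147885987661454 [0.3033 0.8636 0.6788] [ 0.2253 -0.8373 -0.4982]
side well_1 [231.4 278.9] 0.94 [0.6091 0.1228]
side well_1 [241.9 274.2] 0.91 [0.5932 0.1033]
side well_1 [220.1 267.7] 0.9 [0.6448 0.0924]
side well_1 [250.8 282. ] 0.69 [0.5677 0.1236]
side well_1 [277.1 203.5] 0.43 [ 0.5974 -0.1975]
side knob_bar [352.2 203.4] 0.64 [ 0.4115 -0.2509]
side brush_holder [233.2 294.6] 0.94 [0.6153 0.1056]
side brush_holder [346.5 202.4] 0.3 [ 0.4361 -0.3402]
side brush_holder [166. 286.] 0.27 [0.7677 0.1111]
side clamp_base [348.9 202.2] 0.94 [ 0.4301 -0.3463]
side brush_1 [277.3 235.3] 0.9 [ 0.5822 -0.1362]
side brush_1 [277.9 253.2] 0.73 [ 0.5612 -0.0614]
side brush_1 [275.2 222.7] 0.6 [ 0.6029 -0.1932]
side brush_1 [276.8 204.5] 0.54 [ 0.6233 -0.2875]
side brush_1_tip [236.3 252.4] 0.82 [ 0.6558 -0.0348]
side brush_1_tip [277.3 205.9] 0.19 [ 0.6172 -0.2701]
side brush_2_tip [249.9 280.3] 0.75 [0.5927 0.0588]
side brush_2_tip [244.  241.7] 0.67 [ 0.652 -0.082]
side mat [279.3 228.6] 0.84 [ 0.586  -0.1707]
side mat [277.7 220.3] 0.15 [ 0.6004 -0.2095]
side powder_pot [170.4 285.
[... 377 characters left out ...]
9]
top brush_holder [159.6 190.5] 0.61 [0.6082 0.117 ]
top clamp_base [369.2 274.7] 0.95 [ 0.4333 -0.3511]
top clamp_base [238.5 211.3] 0.46 [ 0.5668 -0.0578]
top clamp_base [157.2 193.1] 0.3 [0.6025 0.1225]
top clamp_base [326.7 287.5] 0.2 [ 0.4034 -0.2568]
top brush_1 [272.6 204.8] 0.74 [ 0.5831 -0.1331]
top brush_1 [241.9 213.3] 0.62 [ 0.5625 -0.0656]
top brush_1 [307.9 199.6] 0.62 [ 0.5968 -0.2116]
top brush_1 [334.1 191.1] 0.58 [ 0.6175 -0.2701]
top brush_1_tip [221.2 170.6] 0.68 [ 0.6555 -0.0174]
top brush_2_tip [167.8 122. ] 0.16 [0.761  0.1043]
top mat [287.6 203.3] 0.78 [ 0.5875 -0.1665]
top powder_pot [167.9 118.7] 0.62 [0.7708 0.1062]
top loupe [401.7 190.6] 0.79 [ 0.6231 -0.4239]
```

View pics/side0.png

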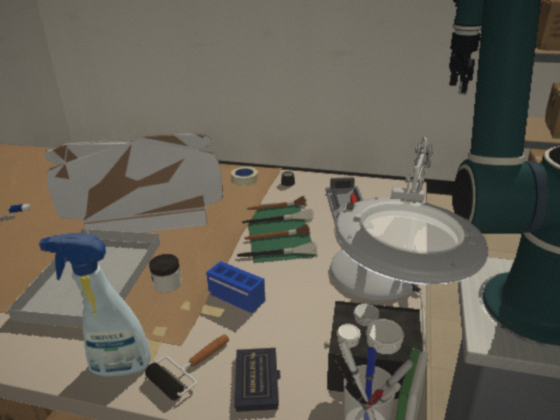

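View pics/top0.png

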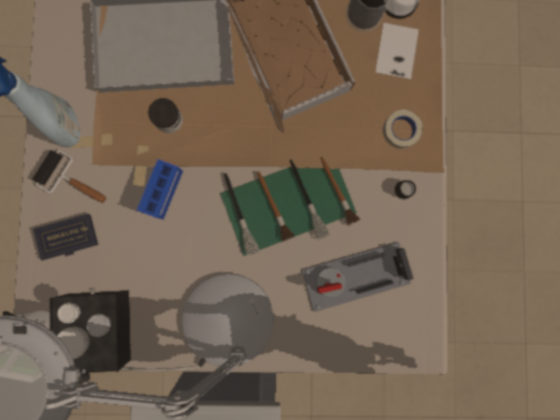

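```bash
cat > b.py <<'E'
from h import *
c=cam("top"); im=c["image"]
def axis(mask,z):
    ys,xs=np.nonzero(mask); r=cv2.minAreaRect(np.float32(np.c_[xs,ys])); b=cv2.boxPoints(r)
    W=np.array([onz(c,p,z)[:2] for p in b]); r2=cv2.minAreaRect(np.float32(W*1000)); 
    e=[W[1]-W[0],W[2]-W[1]]; l=max(e,key=np.linalg.norm); print("  n",len(xs),"ctr",W.mean(0),"sizes",[round(np.linalg.norm(v),4) for v in e],"ang",np.degrees(np.arctan2(l[1],l[0])))
hsv=cv2.cvtColor(im,cv2.COLOR_RGB2HSV)
red=((hsv[...,0]<8)|(hsv[...,0]>172))&(hsv[...,1]>150)&(hsv[...,2]>90); red[:270]=0;red[305:]=0;red[:,:300]=0;red[:,360:]=0
print("red");axis(red,.066)
blue=(hsv[...,0]>100)&(hsv[...,0]<130)&(hsv[...,1]>120); blue[:140]=0;blue[240:]=0;blue[:,:125]=0;blue[:,190:]=0
print("blue");axis(blue,.03)
for k,z in(("clamp_base",.006),("brush_holder",.03),("brush_1",.008)):
    for d in env.silhouettes("top",k): print(k,round(d["conf"],2),d["position"]);axis(d["mask"],z)
v=cv2.resize(im[150:320,140:430],None,fx=2.7,fy=2.7,interpolation=cv2.INTER_CUBIC); save("crop0.png",v)
E
python3 b.py
```

```text
red
  n 108 ctr [ 0.412  -0.2556] sizes [np.float64(0.0509), np.float64(0.0231)] ang -54.99236603721974
blue
  n 1099 ctr [0.6082 0.1104] sizes [np.float64(0.115), np.float64(0.0564)] ang -19.305158368122257
clamp_base 0.83 [357.8, 278.4]
  n 4610 ctr [ 0.4318 -0.3237] sizes [np.float64(0.236), np.float64(0.1005)] ang -72.58392647352983
brush_1 0.86 [276.5, 218.0]
  n 392 ctr [ 0.5804 -0.1297] sizes [np.float64(0.0268), np.float64(0.1624)] ang -152.14730028488768
brush_1 0.75 [340.0, 199.7]
  n 426 ctr [ 0.6171 -0.2711] sizes [np.float64(0.0272), np.float64(0.1614)] ang -149.04535620613134
brush_1 0.71 [311.3, 215.6]
  n 577 ctr [ 0.598  -0.2036] sizes [np.float64(0.0291), np.float64(0.1878)] ang -152.38156340526444
brush_1 0.66 [244.8, 228.3]
  n 461 ctr [ 0.5641 -0.0589] sizes [np.float64(0.0251), np.float64(0.1864)] ang -160.0074506121088
```

View pics/crop0.png

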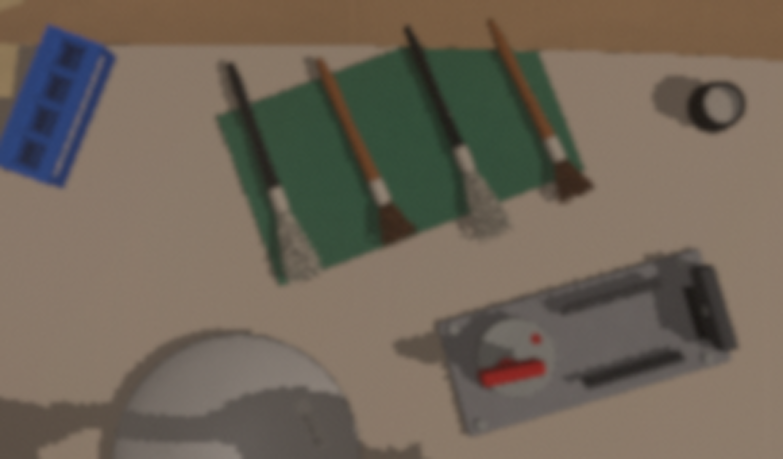

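```bash
cat > d.py <<'E'
from h import *
c=cam("top"); s=cam("side")
def w(u,v,z): return onz(c,(140+u/2.7,150+v/2.7),z)[:2]
def ang(a,b): d=b-a; return np.degrees(np.arctan2(d[1],d[0]))
print("edges",ang(w(440,322,.006),w(693,250,.006)),ang(w(470,433,.006),w(730,360,.006)), "rails",ang(w(550,306,.023),w(655,284,.023)),ang(w(583,382,.023),w(682,353,.023)))
q=[w(440,322,.006),w(693,250,.006),w(730,360,.006),w(470,433,.006)];print(q,np.mean(q,0))
print("bar",ang(w(480,381,.066),w(545,370,.066)),(w(480,381,.066)+w(545,370,.066))/2)
im=c["image"]; save("s_crop0.png",cv2.resize(s["image"][165:315,190:380],None,fx=4,fy=4,interpolation=cv2.INTER_CUBIC))
for k in("well_1","knob_bar","brush_holder"):
    A=[d for d in env.landmark_of("top",k) if d["conf"]>.4];B=[d for d in env.landmark_of("side",k) if d["conf"]>.4]
    for a in A:
        for b in B:
            X=tri(c,a["position"],s,b["position"]); e=np.linalg.norm(proj(s,X)-b["position"])
            if e<4: print(k,X,round(e,1))
E
python3 d.py
```

```text
edges -73.0948559793398 -73.60993722125421 rails -77.12247058127296 -72.92927047894457
[array([ 0.4426, -0.203 ]), array([ 0.5057, -0.4107]), array([ 0.4167, -0.4414]), array([ 0.3542, -0.2289])] [ 0.4298 -0.321 ]
bar -79.46547678401942 [ 0.4069 -0.2532]
well_1 [0.6184 0.1074 0.0544] 0.5
well_1 [0.5667 0.1219 0.0652] 0.2
well_1 [0.6069 0.1136 0.0597] 3.6
well_1 [0.5948 0.1101 0.0611] 1.0
well_1 [0.6461 0.0934 0.0563] 0.5
knob_bar [ 0.4123 -0.2512  0.0475] 0.3
brush_holder [0.6084 0.1114 0.0139] 1.8
```

View pics/s_crop0.png

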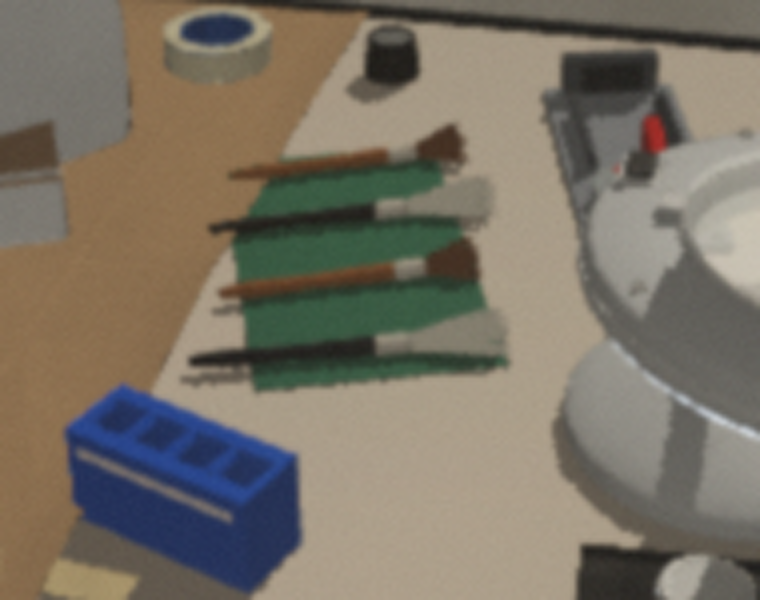

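```bash
cat >> h.py <<'E'
def down(deg):
    a=np.radians(deg); return np.array([[np.cos(a),np.sin(a),0],[np.sin(a),-np.cos(a),0],[0,0,-1]])
def go(*steps,s=None):
    """steps: (p,R) world targets; prints rows from the present pose"""
    s=s or st(); p0=np.array(s["tcp_pos"]); R0=Rn.from_quat(s["ee_rot"]).as_matrix()
    for p,R in steps:
        d=R0.T@(np.array(p)-p0); r=Rn.from_matrix(R0.T@R).as_rotvec(); print("row",np.round(np.r_[d,r],4).tolist(),"n",np.linalg.norm(d)/.0625,np.degrees(np.linalg.norm(r))/10.7)
E
python3 - <<'E'
from h import *
go(([.411,-.252,.12],down(100.5)),([.411,-.252,.038],down(100.5)))
E
```

```text
t 2.0 tcp [ 0.161  -0.6555  0.2313] q [ 0.9928  0.1201 -0.      0.    ] J [-1.3669  0.2639  1.604  -0.      1.2737 -0.0369] w 1.0008404184740105 gf 0.0 F [-0.0165 -0.0903 -0.6393]
row [0.3391, -0.3322, 0.1113, -0.0, 0.0, -1.5132] n 7.801108084476088 8.102870644706144
row [0.3391, -0.3322, 0.1933, -0.0, 0.0, -1.5132] n 8.200680779286886 8.102870644706144
```

Emit:
jog_arm([
  [0.339,-0.332,0.111,0,0,-1.513],
  [0.339,-0.332,0.111,0,0,-1.513],
  [0.339,-0.332,0.111,0,0,-1.513],
  [0.339,-0.332,0.111,0,0,-1.513],
  [0.339,-0.332,0.111,0,0,-1.513],
  [0.339,-0.332,0.111,0,0,-1.513],
  [0.339,-0.332,0.111,0,0,-1.513],
  [0.339,-0.332,0.111,0,0,-1.513],
  [0.339,-0.332,0.111,0,0,-1.513],
  [0.339,-0.332,0.111,0,0,-1.513],
  [0.339,-0.332,0.111,0,0,-1.513],
  [0.339,-0.332,0.111,0,0,-1.513],
], jaw=0.55, squeeze=40)

```text
clock: 3.5
tcp_pos: [0.4108, -0.2535, 0.1207]
ee_rot: [0.641, 0.768, -0.0, 0.0]
wrist_force: [0.4, -0.6, -0.5]
width: 0.551
grasp_force: 0.0
```

Run:
```python
from h import *
go(([.411,-.252,.038],down(100.5)))
c=cam("top"); save("k1.png",cv2.resize(c["image"][200:340,220:430],None,fx=3.5,fy=3.5,interpolation=cv2.INTER_CUBIC))
```

```text
t 3.5 tcp [ 0.4108 -0.2535  0.1207] q [ 0.6405  0.768  -0.      0.0004] J [-0.6044 -0.0025  2.1197 -0.0001  1.0236 -0.7849] w 0.5511328822403162 gf 0.0 F [ 0.3612 -0.6229 -0.5249]
row [0.0015, 0.0005, 0.0827, 0.0005, 0.0007, -0.0028] n 1.3232695293892158 0.015444601251925304
```

View pics/k1.png

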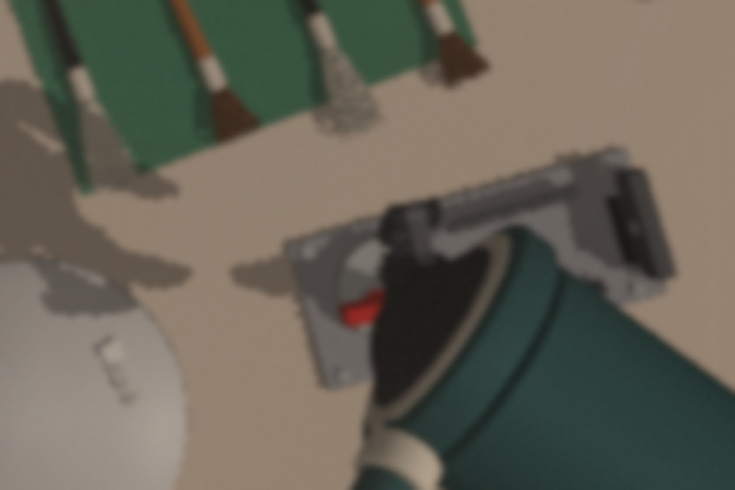

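Emit:
jog_arm([
  [0.001,0,0.05,0,0,0],
  [0.001,0,0.084,0,0,0],
  [0.001,0,0.084,0,0,0],
  [0.001,0,0.084,0,0,0],
])

```text
clock: 4.05
tcp_pos: [0.4115, -0.2522, 0.0374]
ee_rot: [0.64, 0.769, 0.0, 0.001]
wrist_force: [-0.7, 0.1, -0.3]
width: 0.547
grasp_force: 0.0
```

Emit:
jog_arm([
  [0,0,0,0,0,0],
  [0,0,0,0,0,0],
  [0,0,0,0,0,0],
  [0,0,0,0,0,0],
  [0,0,0,0,0,0],
  [0,0,0,0,0,0],
], jaw=0, squeeze=30)

```text
clock: 4.8
tcp_pos: [0.4083, -0.2526, 0.0382]
ee_rot: [0.639, 0.769, -0.002, -0.001]
wrist_force: [-14.6, -3.8, 13.8]
width: 0.136
grasp_force: 39.9
```

Run:
```python
from h import *
s=st(); print(s["wrist_torque"])
```

```text
t 4.8 tcp [ 0.4083 -0.2526  0.0382] q [ 0.6388  0.7694 -0.0024 -0.0013] J [-0.6027  0.1101  2.1817 -0.006   0.8527 -0.7837] w 0.13554910441261261 gf 39.896763637661934 F [-14.6101  -3.8394  13.781 ]
[-0.6859  2.1359  0.0341]
```

Emit:
jog_arm([
  [0,-0.004,0,0,0,0],
  [0,-0.004,0,0,0,0],
  [0,-0.004,0,0,0,0],
])

```text
clock: 5.18
tcp_pos: [0.4082, -0.2528, 0.0382]
ee_rot: [0.639, 0.769, 0.0, 0.001]
wrist_force: [-1.4, 1.4, 7.5]
width: 0.138
grasp_force: 39.0
```

Emit:
jog_arm([
  [0,0,0,0,0,-0.15],
  [0,0,0,0,0,-0.3],
  [0,0,0,0,0,-0.45],
  [0,0,0,0,0,-0.6],
  [0,0,0,0,0,-0.75],
  [0,0,0,0,0,-0.85],
  [0,0,0,0,0,-0.88],
  [0,0,0,0,0,-0.88],
  [0,0,0,0,0,-0.88],
])

```text
clock: 6.3
tcp_pos: [0.4074, -0.2533, 0.0382]
ee_rot: [0.252, 0.968, -0.001, 0.001]
wrist_force: [-5.4, -1.5, 9.4]
width: 0.133
grasp_force: 41.7
```

Run:
```python
from h import *
s=st(); print(s["wrist_torque"]); R=Rn.from_quat(s["ee_rot"]).as_matrix(); print(np.degrees(np.arctan2(R[1,0],R[0,0])))
```

```text
t 6.3 tcp [ 0.4074 -0.2533  0.0382] q [ 0.2516  0.9678 -0.0009  0.0007] J [-0.6073  0.1061  2.1862 -0.0017  0.8473 -1.6683] w 0.13275954900712092 gf 41.681586652994156 F [-5.4048 -1.5218  9.4399]
[-0.2848  0.8008 -0.4919]
150.85731525625084
```

Emit:
jog_arm([
  [0,0,0,0,0,0.03],
  [0,0,0,0,0,0.03],
  [0,0,0,0,0,0.03],
  [0,0,-0.05,0,0,0.03],
  [0,0,-0.1,0,0,0.03],
  [0,0,-0.16,0,0,0.03],
  [0,0,-0.16,0,0,0.03],
], jaw=0.5)

```text
clock: 7.18
tcp_pos: [0.4104, -0.2543, 0.2024]
ee_rot: [0.265, 0.964, -0.002, 0.006]
wrist_force: [-0.1, 0.6, -0.4]
width: 0.497
grasp_force: 0.0
```

Run:
```python
from h import *
go(([.55,-.1,.18],down(160.5)),([.607,.1095,.15],down(160.5)),([.607,.1095,.032],down(160.5)))
```

```text
t 7.175 tcp [ 0.4104 -0.2543  0.2024] q [ 0.2655  0.9641 -0.0019  0.0055] J [-0.6063 -0.0921  2.0434  0.      1.1785 -1.6398] w 0.4965465831505999 gf 0.0 F [-0.0921  0.6007 -0.3704]
row [-0.0406, 0.204, 0.0227, -0.002, 0.0116, -0.197] n 3.348295162143612 1.0568990876219337
row [0.018, 0.4132, 0.0518, -0.002, 0.0116, -0.197] n 6.669247984276982 1.0568990876219337
row [0.0194, 0.4133, 0.1698, -0.002, 0.0116, -0.197] n 7.1559795349797755 1.0568990876219337
```

Emit:
jog_arm([
  [-0.04,0.204,0.02,0,0,-0.19],
  [-0.04,0.204,0.02,0,0,-0.19],
  [-0.04,0.204,0.02,0,0,-0.19],
  [-0.04,0.204,0.02,0,0,-0.19],
  [0.018,0.413,0.05,0,0,-0.19],
  [0.018,0.413,0.05,0,0,-0.19],
  [0.018,0.413,0.05,0,0,-0.19],
  [0.018,0.413,0.05,0,0,-0.19],
  [0.018,0.413,0.05,0,0,-0.19],
  [0.018,0.413,0.05,0,0,-0.19],
  [0.018,0.413,0.05,0,0,-0.19],
], jaw=1)

```text
clock: 8.55
tcp_pos: [0.6027, 0.1104, 0.1462]
ee_rot: [0.174, 0.985, -0.0, -0.0]
wrist_force: [-0.0, -0.3, 0.4]
width: 1.005
grasp_force: 0.0
```

Run:
```python
from h import *
go(([.607,.1095,.032],down(160.5)))
c=cam("top"); v=cv2.resize(c["image"][200:340,260:430],None,fx=4,fy=4,interpolation=cv2.INTER_CUBIC); save("k2.png",v)
```

```text
t 8.55 tcp [0.6027 0.1104 0.1462] q [ 0.1738  0.9848 -0.0002 -0.0001] J [ 0.1407  0.2135  1.8284 -0.0004  1.1001 -1.0805] w 1.004500679734465 gf 0.0 F [-0.0133 -0.2546  0.3948]
row [-0.0044, 0.0007, 0.1142, -0.0005, -0.0002, -0.009] n 1.828850405396529 0.04850576556249655
```

View pics/k2.png

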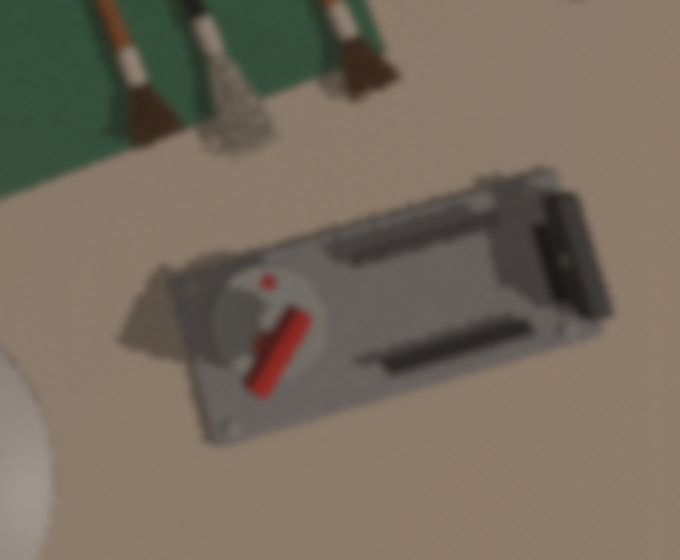

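Emit:
jog_arm([
  [-0.004,0,0.06,0,0,0],
  [-0.004,0,0.1,0,0,-0.01],
  [-0.004,0,0.114,0,0,-0.01],
  [-0.004,0,0.114,0,0,-0.01],
  [-0.004,0,0.114,0,0,-0.01],
])

```text
clock: 9.22
tcp_pos: [0.6087, 0.1106, 0.0345]
ee_rot: [0.168, 0.986, 0.001, 0.002]
wrist_force: [0.7, 0.3, -0.6]
width: 0.996
grasp_force: 0.0
```

Emit:
jog_arm([
  [0,0,0,0,0,0],
  [0,0,0,0,0,0],
  [0,0,0,0,0,0],
  [0,0,0,0,0,0],
  [0,0,0,0,0,0],
  [0,0,0,0,0,0],
], jaw=0, squeeze=60)

```text
clock: 9.98
tcp_pos: [0.6078, 0.1106, 0.0338]
ee_rot: [0.168, 0.986, 0.0, 0.001]
wrist_force: [-0.5, -0.5, 6.5]
width: 0.526
grasp_force: 64.8
```

Run:
```python
from h import *
s=st()
c=cam("top"); d=cam("side")
v=np.hstack([cv2.resize(x,None,fx=3,fy=3,interpolation=cv2.INTER_CUBIC) for x in(c["image"][130:250,110:240],d["image"][220:340,180:310])]); save("h1.png",v)
```

```text
t 9.975 tcp [0.6078 0.1106 0.0338] q [0.168  0.9858 0.0002 0.001 ] J [ 0.1399  0.3451  1.8945 -0.0003  0.9    -1.0932] w 0.5256842468420792 gf 64.82038378715515 F [-0.4593 -0.4642  6.5472]
```

View pics/h1.png

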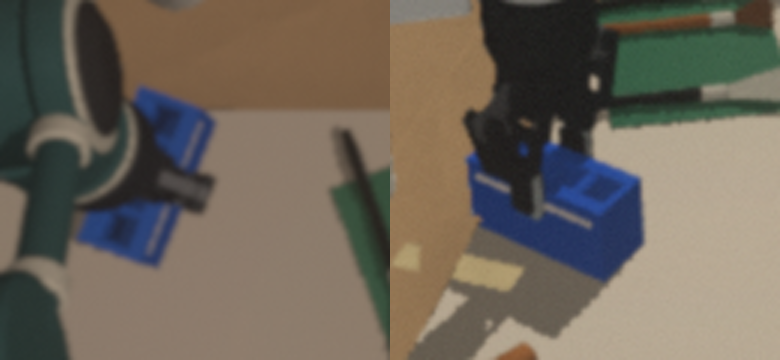

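Run:
```python
from h import *
s=env.sense()
R=down(107.5)
go(([.608,.11,.134],Rn.from_quat(s["ee_rot"]).as_matrix()),([.57,-.2,.134],R),([.4355,-.3458,.124],R))
```

```text
t 10.075 tcp [0.6078 0.1106 0.0337] q [0.168  0.9858 0.0002 0.001 ] J [ 0.1399  0.3451  1.8945 -0.0003  0.8999 -1.0932] w 0.5294762712349461 gf 64.8223140835762 F [-0.8704 -0.9577  6.239 ]
row [-0.0006, -0.0004, -0.1003, 0.0, 0.0, 0.0] n 1.6040508745739461 0.0
row [-0.0674, -0.3055, -0.1003, 0.0016, 0.0015, 0.9278] n 5.257225527500379 4.968238782473698
row [0.0112, -0.4877, -0.0906, 0.0016, 0.0015, 0.9278] n 7.938062414035956 4.968238782473698
```

Emit:
jog_arm([
  [0,0,-0.03,0,0,0],
  [0,0,-0.06,0,0,0],
  [0,0,-0.1,0,0,0],
  [0,0,-0.1,0,0,0],
  [-0.02,-0.055,-0.1,0,0,0.1],
  [-0.04,-0.11,-0.1,0,0,0.25],
  [-0.055,-0.165,-0.1,0,0,0.4],
  [-0.065,-0.22,-0.1,0,0,0.55],
  [-0.067,-0.27,-0.1,0,0,0.7],
  [-0.067,-0.305,-0.1,0,0,0.83],
  [-0.04,-0.355,-0.1,0,0,0.928],
  [-0.03,-0.38,-0.1,0,0,0.928],
])

```text
clock: 11.58
tcp_pos: [0.5051, -0.2584, 0.1288]
ee_rot: [0.592, 0.806, -0.001, -0.003]
wrist_force: [0.4, 0.0, -3.6]
width: 0.526
grasp_force: 64.0
```

Run:
```python
from h import *
R=down(107.5)
go(([.4355,-.3458,.124],R))
```

```text
t 11.575 tcp [ 0.5051 -0.2584  0.1288] q [ 0.5925  0.8056 -0.0006 -0.003 ] J [-0.5163  0.1521  1.9362 -0.0007  1.0593 -0.8186] w 0.5255362433651517 gf 64.0000507235527 F [ 0.4074  0.0251 -3.5785]
row [-0.0627, -0.0925, 0.005, -0.0046, -0.004, -0.0029] n 1.7900927442234946 0.0360352927047645
```

Emit:
jog_arm([
  [-0.03,-0.05,0,0,0,0],
  [-0.06,-0.09,0.003,0,0,0],
  [-0.06,-0.09,0.003,0,0,0],
  [-0.06,-0.09,0.003,0,0,0],
  [-0.06,-0.09,0.003,0,0,0],
])

```text
clock: 12.2
tcp_pos: [0.4415, -0.3409, 0.1283]
ee_rot: [0.591, 0.807, 0.0, -0.001]
wrist_force: [-0.5, -0.5, -4.3]
width: 0.527
grasp_force: 64.2
```

```bash
cat > e.py <<'E'
from h import *
import sys
s=env.sense(); R=down(107.5); u=np.array([np.cos(np.radians(-72.5)),np.sin(np.radians(-72.5)),0]); n=np.array([-u[1],u[0],0])
go(([.4355,-.3458,.124],R))
c=cam("top"); d=cam("side")
p=np.array(s["tcp_pos"]); zt=p[2]-.0338+.058
for nm,q in(("top",c),("side",d)):
    for k in("well_1","brush_holder"):
      for a in env.landmark_of(nm,k):
        if a["conf"]>.3:
            X=onz(q,a["position"],zt if k=="well_1" else zt-.058); print(nm,k,np.round(a["position"],1),round(a["conf"],2),X,"rel tcp along,across",(X-p)@u,(X-p)@n)
v=np.hstack([cv2.resize(x,None,fx=3,fy=3,interpolation=cv2.INTER_CUBIC) for x in(c["image"][200:340,300:430],d["image"][130:270,270:400])]); save(sys.argv[1],v)
E
python3 e.py h2.png
```

```text
t 12.2 tcp [ 0.4415 -0.3409  0.1283] q [ 0.591   0.8067  0.0003 -0.0008] J [-0.7024  0.1324  1.96    0.0005  1.0508 -1.0088] w 0.5269314814834988 gf 64.17161107063293 F [-0.5095 -0.4862 -4.3311]
row [-0.0029, -0.0072, 0.0043, -0.0005, -0.0016, 0.0008] n 0.14225234198410036 0.009853074775727602
top well_1 [391.2 274.6] 0.9 [ 0.4448 -0.3543  0.1525] rel tcp along,across 0.013766029873702757 -0.0009587556952818255
top well_1 [365.1 280.9] 0.84 [ 0.4321 -0.3052  0.1525] rel tcp along,across -0.036836187014290006 0.0017551673304660575
top well_1 [377.2 277.4] 0.82 [ 0.439  -0.3279  0.1525] rel tcp along,across -0.013102802588762107 0.0015221187703481193
top well_1 [405.2 269.1] 0.61 [ 0.4555 -0.3808  0.1525] rel tcp along,across 0.042235593629398105 0.0013358217618895478
top well_1 [319.  157.9] 0.59 [ 0.6614 -0.2154  0.1525] rel tcp along,across -0.05355365831377316 0.24738184987471712
top brush_holder [373.3 273.9] 0.63 [ 0.4415 -0.3357  0.0945] rel tcp along,across -0.0049791438701559405 0.0015716715899595926
side well_1 [348.  146.1] 0.91 [ 0.4448 -0.3835  0.1525] rel tcp along,across 0.041598747016975204 -0.009724331772747856
side well_1 [346.3 152.8] 0.87 [ 0.4431 -0.3377  0.1525] rel tcp along,across -0.0025385974461621685 0.0024966615265018654
side well_1 [345.7 151.7] 0.8 [ 0.4457 -0.3446  0.1525] rel tcp along,across 0.0047716408939715476 0.0028420148010358756
side well_1 [345.6 155.8] 0.63 [ 0.4423 -0.3181  0.1525] rel tcp along,across -0.02150120326881164 0.007585093727534953
side well_1 [246.  209.9] 0.59 [0.6104 0.0049 0.1525] rel tcp along,across -0.27900131725111277 0.2650769582618067
side well_1 [166.3 284.5] 0.33 [0.6657 0.2746 0.1525] rel tcp along,across -0.5196014122480671 0.39888482288961874
side brush_holder [343.8 170.7] 0.87 [ 0.4488 -0.3488  0.0945] rel tcp along,across 0.009799102539973122 0.004568932368458793
```

View pics/h2.png

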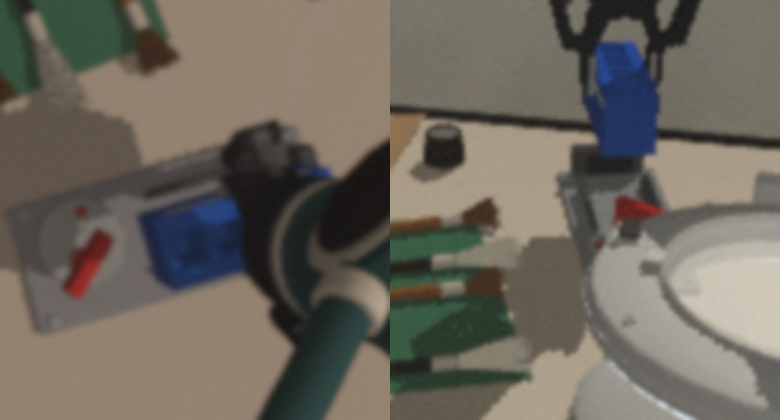

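Emit:
jog_arm([
  [-0.0015,-0.0075,0,0,0,0],
  [-0.0015,-0.0075,0,0,0,0],
  [-0.0015,-0.0075,0.02,0,0,0],
  [-0.0015,-0.0075,0.04,0,0,0],
  [-0.0015,-0.0075,0.055,0,0,0],
  [-0.0015,-0.0075,0.06,0,0,0],
  [-0.0015,-0.0075,0.06,0,0,0],
  [-0.0015,-0.0075,0.06,0,0,0],
])

```text
clock: 13.5
tcp_pos: [0.4352, -0.3464, 0.0701]
ee_rot: [0.592, 0.806, -0.0, 0.001]
wrist_force: [0.2, -0.0, -3.5]
width: 0.523
grasp_force: 64.1
```

Run:
```python
from h import *
go(([.4350,-.3443,.042],down(107.5)))
```

```text
t 13.5 tcp [ 0.4352 -0.3464  0.0701] q [ 0.5915  0.8063 -0.0001  0.0008] J [-0.7171  0.1957  2.0084 -0.      0.936  -1.022 ] w 0.5230585264911235 gf 64.1352117061615 F [ 0.2247 -0.0229 -3.512 ]
row [0.0021, 0.0004, 0.0281, 0.0008, 0.0013, -0.0005] n 0.45151597820015366 0.008733589500682917
```

Emit:
jog_arm([
  [0.002,0,0.006,0,0,0],
  [0.002,0,0.012,0,0,0],
  [0.002,0,0.018,0,0,0],
  [0.002,0,0.024,0,0,0],
  [0.002,0,0.028,0,0,0],
  [0.002,0,0.028,0,0,0],
])

```text
clock: 14.25
tcp_pos: [0.4338, -0.3438, 0.0408]
ee_rot: [0.592, 0.806, 0.0, -0.0]
wrist_force: [0.1, -0.5, -3.8]
width: 0.526
grasp_force: 64.2
```

Emit:
jog_arm([
  [0,0,0.001,0,0,0],
  [0,0,0.002,0,0,0],
  [0,0,0.002,0,0,0],
])

```text
clock: 14.62
tcp_pos: [0.4342, -0.344, 0.0398]
ee_rot: [0.591, 0.806, 0.0, 0.0]
wrist_force: [-0.2, 1.2, -0.8]
width: 0.527
grasp_force: 64.6
```

Emit:
jog_arm([
  [0,0,-0.001,0,0,0],
  [0,0,-0.001,0,0,0],
  [0,0,-0.001,0,0,0],
  [0,0,-0.04,0,0,0],
  [0,0,-0.1,0,0,0],
  [0,0,-0.14,0,0,0],
  [0,-0.06,-0.16,0,0,0],
  [0,-0.12,-0.16,0,0,0],
  [0,-0.12,-0.16,0,0,0],
  [0,-0.12,-0.16,0,0,0],
], jaw=0.8)

```text
clock: 15.88
tcp_pos: [0.3197, -0.3801, 0.1994]
ee_rot: [0.592, 0.806, 0.0, 0.0]
wrist_force: [-0.0, 0.0, 0.2]
width: 0.799
grasp_force: 0.0
```

Run:
```python
from h import *
go(([.407,-.2535,.12],down(150.5)),([.407,-.2535,.038],down(150.5)))
c=cam("top"); d=cam("side")
o=np.array([.4365,-.349,0]);u=np.array([np.cos(np.radians(-72.5)),np.sin(np.radians(-72.5)),0]); n=np.array([-u[1],u[0],0])
for nm,q in(("top",c),("side",d)):
  for a in env.landmark_of(nm,"well_1"):
    if a["conf"]>.3:
        X=onz(q,a["position"],.064); print(nm,round(a["conf"],2),X,"base",(X-o)@u,(X-o)@n)
v=np.hstack([cv2.resize(x,None,fx=3,fy=3,interpolation=cv2.INTER_CUBIC) for x in(c["image"][200:340,300:430],d["image"][130:270,270:400])]); save("h3.png",v)
```

```text
t 15.875 tcp [ 0.3197 -0.3801  0.1994] q [0.592  0.8059 0.0002 0.0004] J [-0.9222 -0.054   2.0136  0.0007  1.1813 -1.2261] w 0.7985078611056526 gf 0.0 F [-0.0075  0.008   0.1583]
row [0.0947, 0.1211, 0.0795, 0.0006, 0.0007, -0.7522] n 2.76950341731801 4.027968116088258
row [0.0947, 0.1211, 0.1615, 0.0006, 0.0007, -0.7522] n 3.5672384754518656 4.027968116088258
top 0.89 [ 0.421  -0.3072  0.064 ] base -0.0444906874694013 -0.0022640672861462003
top 0.8 [ 0.4363 -0.3576  0.064 ] base 0.008158526531164527 -0.0027745496477709895
top 0.73 [ 0.58   -0.1597  0.064 ] base -0.1373896881050192 0.1938283980051118
top 0.61 [ 0.4474 -0.3886  0.064 ] base 0.04103564274189517 -0.0014785644128394605
top 0.59 [ 0.4272 -0.332   0.064 ] base -0.019032185406172512 -0.003771901875904648
side 0.95 [ 0.4243 -0.3113  0.064 ] base -0.039613006147667454 -0.0003066415666542164
side 0.78 [ 0.4287 -0.341   0.064 ] base -0.009996540648459827 -0.005062715558428387
side 0.67 [ 0.4393 -0.3326  0.064 ] base -0.014769431607285314 0.007547497142331824
side 0.62 [ 0.443  -0.3781  0.064 ] base 0.02970827592207382 -0.0025938909502721316
side 0.31 [ 0.4292 -0.2443  0.064 ] base -0.10206980574522492 0.024546216543689815
```

View pics/h3.png

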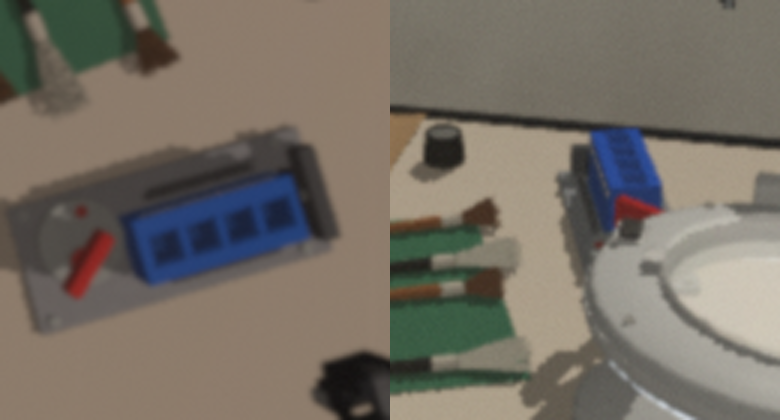

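Emit:
jog_arm([
  [0.095,0.121,0.07,0,0,-0.752],
  [0.095,0.121,0.07,0,0,-0.752],
  [0.095,0.121,0.07,0,0,-0.752],
  [0.095,0.121,0.07,0,0,-0.752],
  [0.095,0.121,0.07,0,0,-0.752],
  [0.095,0.121,0.07,0,0,-0.752],
  [0.095,0.121,0.07,0,0,-0.752],
], jaw=0.35)

```text
clock: 16.95
tcp_pos: [0.4066, -0.2535, 0.1296]
ee_rot: [0.255, 0.967, -0.0, 0.0]
wrist_force: [-0.2, -0.7, 0.5]
width: 0.35
grasp_force: 0.0
```

Run:
```python
from h import *
go(([.407,-.2535,.038],down(150.5)))
```

```text
t 16.95 tcp [ 0.4066 -0.2535  0.1296] q [ 0.2552  0.9669 -0.0001  0.0003] J [-0.6095 -0.0199  2.1185 -0.      1.0423 -1.6642] w 0.34970723867231557 gf 0.0 F [-0.1774 -0.6961  0.5092]
row [-0.0003, 0.0002, 0.0916, -0.0001, 0.0007, -0.0012] n 1.4660889164603639 0.007633908346774567
```

Emit:
jog_arm([
  [0,0,0.05,0,0,0],
  [0,0,0.091,0,0,0],
  [0,0,0.091,0,0,0],
  [0,0,0.091,0,0,0],
])

```text
clock: 17.45
tcp_pos: [0.4072, -0.2539, 0.0396]
ee_rot: [0.255, 0.967, -0.0, 0.001]
wrist_force: [0.2, 0.0, 0.6]
width: 0.346
grasp_force: 0.0
```

Emit:
jog_arm([
  [0,0,0,0,0,0],
  [0,0,0,0,0,0],
  [0,0,0,0,0,0],
  [0,0,0,0,0,0],
  [0,0,0,0,0,0],
], jaw=0, squeeze=40)

```text
clock: 18.08
tcp_pos: [0.4083, -0.2539, 0.0406]
ee_rot: [0.255, 0.967, -0.0, 0.002]
wrist_force: [0.4, 1.4, 6.5]
width: 0.125
grasp_force: 41.6
```

Emit:
jog_arm([
  [0,0,0,0,0,0.15],
  [0,0,0,0,0,0.3],
  [0,0,0,0,0,0.45],
  [0,0,0,0,0,0.6],
  [0,0,0,0,0,0.75],
  [0,0,0,0,0,0.9],
  [0,0,0,0,0,1.05],
  [0,0,0,0,0,1.2],
  [0,0,0,0,0,1.35],
  [0,0,0,0,0,1.5],
  [0,0,0,0,0,1.54],
  [0,0,0,0,0,1.54],
])

```text
clock: 19.58
tcp_pos: [0.4084, -0.2539, 0.0407]
ee_rot: [0.855, 0.519, 0.001, 0.002]
wrist_force: [1.6, 2.8, 6.4]
width: 0.132
grasp_force: 46.9
```

Run:
```python
from h import *
s=st(); print(s["wrist_torque"]); R=Rn.from_quat(s["ee_rot"]).as_matrix(); print(np.degrees(np.arctan2(R[1,0],R[0,0])))
```

```text
t 19.575 tcp [ 0.4084 -0.2539  0.0407] q [0.8549 0.5188 0.0008 0.002 ] J [-0.6079  0.1028  2.184  -0.0003  0.8504 -0.1277] w 0.13176946713860282 gf 46.946502327919006 F [1.607  2.7635 6.3973]
[ 0.4582 -0.0466  0.9742]
62.49804691725449
```

Emit:
jog_arm([
  [0,0,0,0,0,-0.02],
  [0,0,0,0,0,-0.02],
  [0,0,0,0,0,-0.02],
  [0,0,-0.05,0,0,-0.02],
  [0,0,-0.11,0,0,-0.02],
  [0,0,-0.16,0,0,-0.02],
  [0,0,-0.2,0,0,-0.02],
  [0,0,-0.2,0,0.2,-0.02],
  [0,0,-0.2,0,0.4,-0.02],
  [0,0,-0.2,0,0.4,-0.02],
  [0,0,-0.2,0,0.4,-0.02],
], jaw=0.35)

```text
clock: 20.95
tcp_pos: [0.4058, -0.2532, 0.2375]
ee_rot: [0.834, 0.515, 0.169, -0.103]
wrist_force: [0.3, 0.2, -0.6]
width: 0.349
grasp_force: 0.0
```

```bash
cat > fit.py <<'E'
from h import *
from scipy.optimize import least_squares
D=[([-1.3669,0.2639,1.604,0,1.2737,-0.0369],[.161,-.6555,.2313]),([-0.6044,-0.0025,2.1197,-0.0001,1.0236,-0.7849],[.4108,-.2535,.1207]),
([0.1407,0.2135,1.8284,-0.0004,1.1001,-1.0805],[.6027,.1104,.1462]),([-.6063,-.0921,2.0434,0,1.1785,-1.6398],[.4104,-.2543,.2024]),
([.1399,.3451,1.8945,-.0003,.9,-1.0932],[.6078,.1106,.0338]),([-.5163,.1521,1.9362,-.0007,1.0593,-.8186],[.5051,-.2584,.1288]),
([-.7171,.1957,2.0084,0,.936,-1.022],[.4352,-.3464,.0701]),([-.9222,-.054,2.0136,.0007,1.1813,-1.2261],[.3197,-.3801,.1994])]
s=st(); D.append((list(s["joints"]),list(s["tcp_pos"]))); Rm=Rn.from_quat(s["ee_rot"]).as_matrix()
print("sum",sum(s["joints"][i] for i in(1,2,4)),Rm)
E
cat >> h.py <<'E'
def rot(a,t): return Rn.from_rotvec(np.array(a)*t).as_matrix()
X_,Y_,Z_=np.eye(3)
def fk(P,j):
    a1,d1,A,B,C,L,lat=P
    R=rot(Z_,j[0]); p=R@[a1,lat,d1]; R=R@rot(Y_,j[1]); p=p+R@[0,0,A]; R=R@rot(Y_,j[2]); p=p+R@[C,0,B]
    R=R@rot(Z_,SG[0]*j[3])@rot(Y_,j[4])@rot(Z_,SG[1]*j[5]+SG[2]); p=p+R@[0,0,L]; return p,R
SG=[1,1,-np.pi/2]
E
cat >> fit.py <<'E'
f=lambda P: np.concatenate([fk(P,j)[0]-p for j,p in D])
r=least_squares(f,[0,.3,.4,.4,0,.2,.02]); print(r.x,np.abs(r.fun).max()); p,R=fk(r.x,D[-1][0]); print(R)
c=cam("top"); d=cam("side")
save("b1.png",np.hstack([cv2.resize(x,None,fx=2.5,fy=2.5,interpolation=cv2.INTER_CUBIC) for x in(c["image"][140:300,200:420],)])) 
for nm,q in(("top",c),("side",d)):
  for k in("well_1","brush_1","brush_1_tip","brush_2_tip"):
   for a in env.landmark_of(nm,k):
    if a["conf"]>.3: print(nm,k,np.round(a["position"],1),round(a["conf"],2),onz(q,a["position"],.064 if k=="well_1" else .008)[:2])
E
python3 fit.py
```

```text
t 20.95 tcp [ 0.4058 -0.2532  0.2375] q [ 0.8341  0.5148  0.1691 -0.1033] J [-0.8747 -0.0387  1.9785  0.3722  1.3801 -0.5143] w 0.34884351211905096 gf 0.0 F [ 0.3223  0.2213 -0.6422]
sum 3.319880062238466 [[ 0.4127  0.8938  0.1758]
 [ 0.8239 -0.4486  0.3464]
 [ 0.3885  0.0019 -0.9215]]
[0.     0.2517 0.512  0.5661 0.0013 0.3477 0.0249] 6.828656376564601e-05
[[-0.4127 -0.8938  0.1758]
 [-0.8239  0.4486  0.3464]
 [-0.3885 -0.0019 -0.9215]]
top well_1 [382.  274.1] 0.95 [ 0.4395 -0.3618]
top well_1 [397.7 272. ] 0.68 [ 0.4445 -0.3947]
top well_1 [358.  280.4] 0.61 [ 0.4256 -0.3118]
top well_1 [372.6 278.8] 0.59 [ 0.4294 -0.3422]
top brush_1 [286.7 200.4] 0.83 [ 0.5932 -0.1639]
top brush_1 [307.5 199.5] 0.78 [ 0.5964 -0.21  ]
top brush_1 [241.  211.3] 0.75 [ 0.5664 -0.0638]
top brush_1 [334.6 194.8] 0.57 [ 0.6085 -0.2703]
top brush_1_tip [220.6 170. ] 0.75 [ 0.6568 -0.016 ]
top brush_2_tip [272.4 165.4] 0.89 [ 0.6705 -0.1304]
side well_1 [345.9 179.9] 0.71 [ 0.4426 -0.3553]
side well_1 [349.4 183.7] 0.68 [ 0.4303 -0.3346]
side well_1 [348.5 183.9] 0.67 [ 0.4325 -0.3329]
side well_1 [345.7 176.9] 0.66 [ 0.4457 -0.3737]
side brush_1 [277.1 221.2] 0.94 [ 0.5973 -0.1921]
side brush_1 [278.2 250.3] 0.71 [ 0.5612 -0.0648]
side brush_1 [276.1 204.1] 0.63 [ 0.6229 -0.2791]
side brush_1 [270.2 228.3] 0.52 [ 0.6057 -0.1549]
side brush_1_tip [235.7 250.5] 0.6 [ 0.6597 -0.0419]
side brush_2_tip [241.7 233.9] 0.67 [ 0.6686 -0.1142]
```

View pics/b1.png

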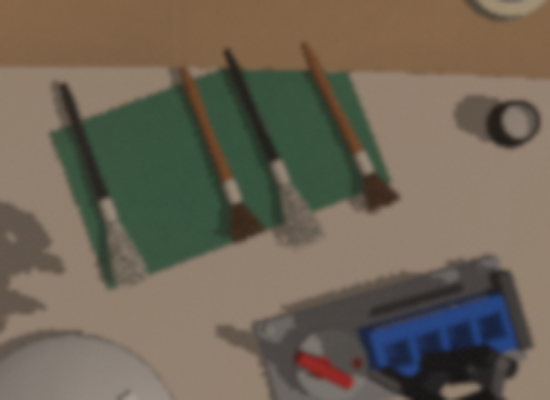

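```bash
sed -i 's/SG=\[1,1,-np.pi\/2\]/SG=[1,1,np.pi\/2]/' h.py
cat >> h.py <<'E'
from scipy.optimize import least_squares
P0=[0,.2517,.512,.5661,.0013,.3477,.0249]
LO=np.array([-2.63,-.94,.31,-1.31,0,-2.55]);HI=np.array([2.63,2.18,2.57,4.45,2.66,2.55])
def ik(p,R,q0,n=0):
    def f(q):
        a,b=fk(P0,q); return np.r_[(a-p)*3,Rn.from_matrix(b.T@R).as_rotvec()]
    best=None
    rng=np.random.default_rng(0)
    for i in range(n+1):
        g=np.clip(q0,LO+.01,HI-.01) if i==0 else rng.uniform(LO,HI)
        r=least_squares(f,g,bounds=(LO,HI))
        if best is None or r.cost<best[1]-1e-9: best=(r.x,r.cost)
        if best[1]<1e-7: break
    return best
def Rpick(h,d,s):
    h=np.radians(h);H=np.array([np.cos(h),np.sin(h),0]); z=-Z_*np.cos(d)+H*np.sin(d); x=s*(H*np.cos(d)+Z_*np.sin(d)); return np.c_[x,np.cross(z,x),z]
def Rfin(psi,d,s):
    a=np.radians(psi);w=np.array([np.cos(a),np.sin(a),0]); z=w*np.cos(d)-Z_*np.sin(d); x=s*(-Z_*np.cos(d)-w*np.sin(d)); return np.c_[x,np.cross(z,x),z]
E
cat > g.py <<'E'
from h import *
d=np.radians(18)
for s in(1,-1):
    for nm,p,R in [("pick",[.61,-.2,.01],Rpick(20,d,s)),("lift",[.6,-.2,.3],Rpick(20,d,s))]+[("fin%d"%a,[.437,-.35,.1],Rfin(a,d,s)) for a in(60,80,107,130,150)]+[("finup%d"%a,[.437,-.35,.22],Rfin(a,d,s)) for a in(80,107,130)]:
        S=set()
        for k in range(12):
            q0=np.random.default_rng(k).uniform(LO,HI); q,c=ik(np.array(p),R,q0)
            if c<1e-7: S.add(tuple(np.round(q,2).tolist()))
        print(s,nm,[list(map(float,x)) for x in S])
# brushes
c=cam("top")
for a in env.silhouettes("top","brush_1"):
    m=a["mask"];ys,xs=np.nonzero(m); W=np.array([onz(c,(x,y),.008)[:2] for x,y in zip(xs,ys)]); v=cv2.fitLine(np.float32(W*1000),cv2.DIST_L2,0,.01,.01).ravel(); D=v[:2]*np.sign(v[0]); t=(W-W.mean(0))@D
    N=np.array([-D[1],D[0]]); hs=t>np.percentile(t,50); f2=cv2.fitLine(np.float32(W[hs]*1000),cv2.DIST_L2,0,.01,.01).ravel(); D2=f2[:2]*np.sign(f2[0]); t2=(W-W[hs].mean(0))@D2
    col=c["image"][m].mean(0)
    print(round(a["conf"],2),"ang",np.degrees(np.arctan2(D[1],D[0])),"handle ang",np.degrees(np.arctan2(D2[1],D2[0])),"end",W[hs].mean(0)+D2*t2.max(),"len",np.ptp(t2),"col",col)
E
python3 g.py
```

```text
1 pick [[-0.48, 0.31, 2.03, 0.4, 0.62, 0.43]]
1 lift [[-0.49, 0.0, 1.8, 0.26, 1.13, 0.65]]
1 fin60 [[-1.2, 0.7, 1.75, 0.84, 1.72, 2.1]]
1 fin80 [[-1.09, 0.81, 1.54, 0.66, 1.9, 2.05]]
1 fin107 [[-0.92, 0.93, 1.31, 0.39, 2.11, 1.89]]
1 fin130 [[-0.78, 0.98, 1.21, 0.11, 2.21, 1.67]]
1 fin150 [[-0.65, 0.98, 1.2, -0.15, 2.2, 1.45]]
1 finup80 [[-1.09, 0.66, 1.53, 0.7, 2.02, 2.15]]
1 finup107 [[-0.92, 0.79, 1.3, 0.43, 2.24, 1.96]]
1 finup130 [[-0.78, 0.85, 1.2, 0.13, 2.34, 1.69]]
-1 pick []
-1 lift [[-0.49, 0.0, 1.8, 0.26, 1.13, -2.49]]
-1 fin60 [[-1.2, 0.7, 1.75, 0.84, 1.72, -1.04]]
-1 fin80 [[-1.09, 0.81, 1.54, 0.66, 1.9, -1.09]]
-1 fin107 [[-0.92, 0.93, 1.31, 0.39, 2.11, -1.25]]
-1 fin130 [[-0.78, 0.98, 1.21, 0.11, 2.21, -1.47]]
-1 fin150 [[-0.65, 0.98, 1.2, -0.15, 2.2, -1.7]]
-1 finup80 [[-1.09, 0.66, 1.53, 0.7, 2.02, -0.99]]
-1 finup107 [[-0.92, 0.79, 1.3, 0.43, 2.24, -1.18]]
-1 finup130 [[-0.78, 0.85, 1.2, 0.13, 2.34, -1.45]]
0.76 ang 21.375847 handle ang 20.555609 end [ 0.6488 -0.0257] len 0.18567563134740953 col [84.7061 79.3638 68.4229]
0.72 ang 27.509918 handle ang 27.6218 end [ 0.6929 -0.2369] len 0.16340176607704837 col [87.1913 65.7191 48.0412]
0.68 ang 24.513317 handle ang 24.39578 end [ 0.6839 -0.1693] len 0.1874888479213173 col [79.3926 75.4946 63.9026]
0.6 ang 22.87583 handle ang 22.597769 end [ 0.6673 -0.1305] len 0.16262301768975446 col [85.1562 64.7083 47.1042]
```

```bash
cat > pk.py <<'E'
from h import *
import sys
ex,ey,a=map(float,sys.argv[1:4]); d=np.radians(15); H=np.array([np.cos(np.radians(a)),np.sin(np.radians(a)),0])
G=np.array([ex,ey,0])-.09*H; R=Rpick(a,d,1)
for z in(.15,.0065): q,c=ik(G+[0,0,z],R,[-.48,.31,2.03,.4,.62,.43]); print(q,c)
go((G+[0,0,.12],R),(G+[0,0,.0065],R))
E
python3 pk.py .6929 -.2369 27.5
```

```text
[-0.5806  0.2373  1.8154  0.276   0.9768  0.368 ] 3.3914125562009123e-29
[-0.5806  0.405   1.8993  0.3427  0.7369  0.2668] 4.267833181774536e-23
t 21.55 tcp [ 0.4065 -0.2528  0.2384] q [ 0.8333  0.5159  0.1699 -0.1027] J [-0.874  -0.0395  1.9778  0.3735  1.3805 -0.5161] w 0.3476251101157559 gf 0.0 F [-0.9682  0.3646  0.1904]
row [0.0175, 0.1957, 0.1368, -0.2003, -0.1347, 0.5955] n 3.8308443365302285 3.4407807466967024
row [-0.0267, 0.1953, 0.2413, -0.2003, -0.1347, 0.5955] n 4.985156338247127 3.4407807466967024
```

Emit:
jog_arm([
  [0.017,0.196,0.137,-0.2,-0.135,0.595],
  [0.017,0.196,0.137,-0.2,-0.135,0.595],
  [0.017,0.196,0.137,-0.2,-0.135,0.595],
  [0.017,0.196,0.137,-0.2,-0.135,0.595],
  [0.017,0.196,0.137,-0.2,-0.135,0.595],
  [0.017,0.196,0.137,-0.2,-0.135,0.595],
  [0.017,0.196,0.137,-0.2,-0.135,0.595],
], jaw=0.4)

```text
clock: 22.42
tcp_pos: [0.6126, -0.2798, 0.1207]
ee_rot: [0.963, 0.235, 0.127, -0.031]
wrist_force: [-0.3, 0.3, 0.1]
width: 0.399
grasp_force: 0.0
```

```bash
python3 pk.py .6929 -.2369 27.5|tail -3
```

```text
t 22.425 tcp [ 0.6126 -0.2798  0.1207] q [ 0.9631  0.2354  0.1271 -0.0306] J [-0.5828  0.266   1.8386  0.2866  0.9264  0.3483] w 0.3991523688501649 gf 0.0 F [-0.3147  0.3126  0.1438]
row [0.0009, -0.001, 0.0009, 0.001, -0.0004, -0.0003] n 0.02579515653835162 0.006140489258843628
row [-0.0286, -0.0011, 0.1106, 0.001, -0.0004, -0.0003] n 1.8271353298847666 0.006140489258843628
```

Emit:
jog_arm([
  [-0.013,-0.001,0.05,0,0,0],
  [-0.023,-0.001,0.09,0,0,0],
  [-0.028,-0.001,0.11,0,0,0],
  [-0.028,-0.001,0.11,0,0,0],
  [-0.028,-0.001,0.11,0,0,0],
])

```text
clock: 23.05
tcp_pos: [0.6149, -0.2786, 0.0081]
ee_rot: [0.963, 0.236, 0.128, -0.03]
wrist_force: [-0.7, -0.0, -0.2]
width: 0.399
grasp_force: 0.0
```

Emit:
jog_arm([
  [0,0,0,0,0,0],
  [0,0,0,0,0,0],
  [0,0,0,0,0,0],
  [0,0,0,0,0,0],
  [0,0,0,0,0,0],
  [0,0,0,0,0,0],
], jaw=0, squeeze=40)

```text
clock: 23.8
tcp_pos: [0.615, -0.2784, 0.008]
ee_rot: [0.963, 0.236, 0.128, -0.03]
wrist_force: [-1.6, -0.3, 7.0]
width: 0.117
grasp_force: 40.9
```

Emit:
jog_arm([
  [0.003,0,-0.01,0,0,0],
  [0.013,0,-0.048,0,0,0],
  [0.026,0,-0.097,0,0,0],
  [0.039,0,-0.145,0,0,0],
  [0.052,0,-0.193,0,0,0],
  [0.052,0,-0.193,0,0,0],
  [0.052,0,-0.193,0,0,0],
])

```text
clock: 24.68
tcp_pos: [0.6137, -0.2772, 0.2059]
ee_rot: [0.963, 0.236, 0.126, -0.031]
wrist_force: [0.0, 0.8, -0.9]
width: 0.12
grasp_force: 40.1
```

```bash
cat > pl.py <<'E'
from h import *
import sys
wx,wy=map(float,sys.argv[1:3]); d=np.radians(15); R=Rfin(107,d,1); w=np.array([wx,wy,0])+.0015*np.array([np.cos(np.radians(107)),np.sin(np.radians(107)),0])
for z in(.2,.1): q,c=ik(w+[0,0,z],R,[-.92,.8,1.3,.4,2.2,1.9]); print(q,c)
s=st(); p0=np.array(s["tcp_pos"])
go(((p0+w)/2+[0,0,.05],Rn.from_rotvec(Rn.from_matrix(R@Rn.from_quat(s["ee_rot"]).as_matrix().T).as_rotvec()/2).as_matrix()@Rn.from_quat(s["ee_rot"]).as_matrix()),(w+[0,0,.23],R),(w+[0,0,.18],R),(w+[0,0,.108],R),s=s)
E
python3 pl.py .4244 -.3132
```

```text
[-0.9114  0.7752  1.41    0.4378  2.2002  1.9376] 2.6967318284827053e-30
[-0.9114  0.8992  1.4059  0.406   2.0908  1.8792] 9.023692458334098e-26
t 24.675 tcp [ 0.6137 -0.2772  0.2059] q [ 0.963   0.2358  0.1265 -0.0311] J [-0.5782  0.1902  1.7633  0.2593  1.0724  0.401 ] w 0.12007489256184395 gf 40.12436270713806 F [ 0.0371  0.8382 -0.9396]
row [-0.1027, -0.0285, 0.0274, 0.475, -0.558, 0.8224] n 1.760150282280562 5.898255229526073
row [-0.1718, -0.057, -0.0708, 0.95, -1.1161, 1.6447] n 3.1093916014371388 11.796510459052145
row [-0.1847, -0.057, -0.0225, 0.95, -1.1161, 1.6447] n 3.1132114185163715 11.796510459052145
row [-0.2033, -0.057, 0.047, 0.95, -1.1161, 1.6447] n 3.4604937497418637 11.796510459052145
```

Emit:
jog_arm([
  [-0.045,-0.015,-0.02,0.157,-0.185,0.272],
  [-0.085,-0.03,-0.04,0.315,-0.37,0.545],
  [-0.125,-0.042,-0.055,0.475,-0.558,0.822],
  [-0.155,-0.05,-0.065,0.63,-0.74,1.09],
  [-0.172,-0.057,-0.071,0.79,-0.925,1.37],
  [-0.172,-0.057,-0.071,0.95,-1.116,1.645],
  [-0.172,-0.057,-0.071,0.95,-1.116,1.645],
  [-0.172,-0.057,-0.071,0.95,-1.116,1.645],
  [-0.172,-0.057,-0.071,0.95,-1.116,1.645],
  [-0.172,-0.057,-0.071,0.95,-1.116,1.645],
  [-0.172,-0.057,-0.071,0.95,-1.116,1.645],
  [-0.172,-0.057,-0.071,0.95,-1.116,1.645],
])

```text
clock: 26.18
tcp_pos: [0.4234, -0.3114, 0.2271]
ee_rot: [0.634, -0.473, -0.493, -0.363]
wrist_force: [-0.5, 0.2, -1.0]
width: 0.128
grasp_force: 40.1
```

Emit:
jog_arm([
  [0,0,0,0,0,0],
  [0,0,0,0,0,0],
])

```text
clock: 26.42
tcp_pos: [0.424, -0.3118, 0.2294]
ee_rot: [0.638, -0.471, -0.489, -0.362]
wrist_force: [-0.4, -0.7, -0.2]
width: 0.125
grasp_force: 40.2
```

```bash
python3 pl.py .4244 -.3132
cat > lk.py <<'E'
from h import *
import sys
c=cam("top"); d=cam("side")
for nm,q in(("top",c),("side",d)):
  for k in("well_1","brush_1_tip","brush_2_tip"):
   for a in env.landmark_of(nm,k):
    if a["conf"]>.3: print(nm,k,np.round(a["position"],1),round(a["conf"],2),"z.064",onz(q,a["position"],.064)[:2])
v=np.hstack([cv2.resize(x,None,fx=2.8,fy=2.8,interpolation=cv2.INTER_CUBIC) for x in(c["image"][150:330,290:430],d["image"][50:230,270:410])]); save(sys.argv[1],v)
E
python3 lk.py p1.png
```

```text
[-0.9114  0.7752  1.41    0.4378  2.2002  1.9376] 2.6967318284827053e-30
[-0.9114  0.8992  1.4059  0.406   2.0908  1.8792] 9.023692458334098e-26
t 26.425 tcp [ 0.424  -0.3118  0.2294] q [ 0.638  -0.4712 -0.4894 -0.3624] J [-0.9112  0.7428  1.4042  0.4501  2.2353  1.9567] w 0.124708209895425 gf 40.177990794181824 F [-0.3927 -0.726  -0.1949]
row [0.0625, 0.0001, 0.0167, 0.0002, 0.0002, 0.0007] n 1.0351015812733395 0.004240221285113562
row [-0.0006, 0.0001, -0.0001, 0.0005, 0.0005, 0.0014] n 0.009851038040943543 0.008480442570227337
row [0.0477, 0.0001, 0.0128, 0.0005, 0.0005, 0.0014] n 0.7902035772116544 0.008480442570227337
row [0.1173, 0.0002, 0.0314, 0.0005, 0.0005, 0.0014] n 1.9422031794177081 0.008480442570227337
top well_1 [371.3 276. ] 0.78 z.064 [ 0.4351 -0.3394]
top well_1 [356.9 280.6] 0.73 z.064 [ 0.4251 -0.3095]
top well_1 [399.8 271.6] 0.62 z.064 [ 0.4454 -0.3991]
top well_1 [223.8 171.9] 0.62 z.064 [ 0.6437 -0.0284]
top well_1 [383.5 275.4] 0.56 z.064 [ 0.4369 -0.3649]
top brush_1_tip [223.2 171.7] 0.98 z.064 [ 0.6441 -0.0271]
top brush_2_tip [275.9 167.4] 0.59 z.064 [ 0.6564 -0.1367]
top brush_2_tip [304.9 199.6] 0.57 z.064 [ 0.5903 -0.1987]
side well_1 [345.8 175.4] 0.97 z.064 [ 0.4467 -0.3831]
side well_1 [348.6 184.7] 0.83 z.064 [ 0.4316 -0.3282]
side well_1 [346.5 178.7] 0.71 z.064 [ 0.442 -0.363]
side well_1 [348.3 181.6] 0.61 z.064 [ 0.4348 -0.3464]
side well_1 [349.2 201.5] 0.48 z.064 [ 0.4179 -0.236 ]
side brush_1_tip [239.  251.3] 0.87 z.064 [0.622 0.035]
```

View pics/p1.png

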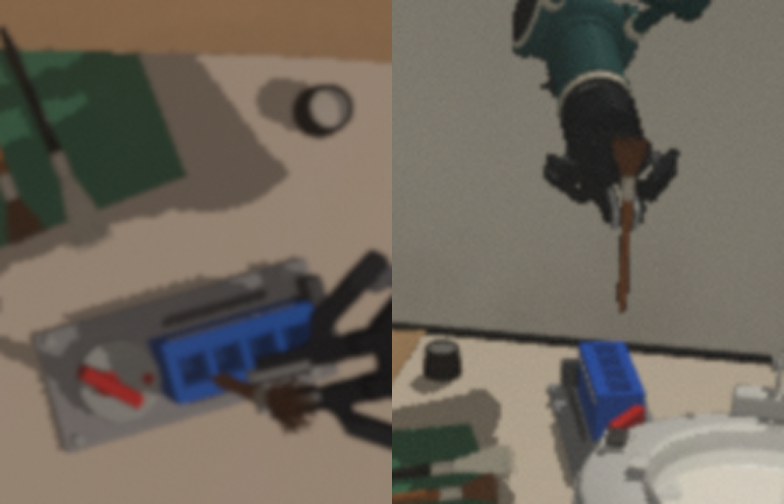

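Run:
```python
from h import *
c=cam("top"); d=cam("side")
X=tri(c,(367.9,285),d,(352.1,160)); print("tip",X,proj(d,X))
print("expect",proj(c,[.4244,-.3132,.14]),proj(d,[.4244,-.3132,.14]),"ferrule",proj(c,[.424,-.313,.245]),proj(d,[.424,-.313,.245]))
```

```text
tip [ 0.4241 -0.3124  0.1447] [[352.1564 159.995 ]]
expect [[367.6826 284.528 ]] [[352.0032 161.5347]] ferrule [[383.1629 290.9223]] [[354.3064 123.1031]]
```

Emit:
jog_arm([
  [0.029,0,0.008,0,0,0],
  [0.058,0,0.0155,0,0,0],
  [0.067,0,0.018,0,0,0],
  [0.077,0,0.0205,0,0,0],
  [0.087,0,0.0235,0,0,0],
  [0.097,0,0.026,0,0,0],
  [0.106,0,0.0285,0,0,0],
  [0.114,0,0.0305,0,0,0],
  [0.12,0,0.032,0,0,0],
  [0.12,0,0.032,0,0,0],
])

```text
clock: 28.18
tcp_pos: [0.424, -0.3121, 0.1053]
ee_rot: [0.637, -0.472, -0.49, -0.362]
wrist_force: [1.0, 0.1, 0.9]
width: 0.12
grasp_force: 40.2
```

Emit:
jog_arm([
  [0.003,0,0.0008,0,0,0],
  [0.005,0,0.0013,0,0,0],
  [0.005,0,0.0013,0,0,0],
])

```text
clock: 28.55
tcp_pos: [0.4243, -0.3125, 0.1027]
ee_rot: [0.637, -0.471, -0.49, -0.363]
wrist_force: [0.1, -1.0, 6.6]
width: 0.121
grasp_force: 40.4
```

Emit:
jog_arm([
  [0,0,0,0,0,0],
  [0,0,0,0,0,0],
  [0,0,0,0,0,0],
  [0,0,-0.03,0,0,0],
  [0,0,-0.08,0,0,0],
  [0,0,-0.12,0,0,0],
  [-0.06,0,-0.14,0,0,0],
  [-0.12,0,-0.16,0,0,0],
  [-0.17,0,-0.17,0,0,0],
  [-0.17,0,-0.17,0,0,0],
  [-0.17,0,-0.17,0,0,0],
], jaw=0.4)

```text
clock: 29.92
tcp_pos: [0.4593, -0.4272, 0.3085]
ee_rot: [0.638, -0.472, -0.489, -0.362]
wrist_force: [0.1, -0.3, -1.2]
width: 0.401
grasp_force: 0.0
```

```bash
cat > br.py <<'E'
from h import *
import sys
c=cam("top"); d=cam("side")
if len(sys.argv)>1: save(sys.argv[1],np.hstack([cv2.resize(x,None,fx=2.2,fy=2.2,interpolation=cv2.INTER_CUBIC) for x in(c["image"][140:340,200:430],d["image"][110:310,200:330])]))
for a in env.silhouettes("top","brush_1"):
    m=a["mask"];ys,xs=np.nonzero(m); W=np.array([onz(c,(x,y),.008)[:2] for x,y in zip(xs,ys)]); v=cv2.fitLine(np.float32(W*1000),cv2.DIST_L2,0,.01,.01).ravel(); D=v[:2]*np.sign(v[0]); t=(W-W.mean(0))@D
    hs=t>np.percentile(t,50); f2=cv2.fitLine(np.float32(W[hs]*1000),cv2.DIST_L2,0,.01,.01).ravel(); D2=f2[:2]*np.sign(f2[0]); t2=(W-W[hs].mean(0))@D2
    print(round(a["conf"],2),"ang",np.degrees(np.arctan2(D[1],D[0])),"handle ang",np.degrees(np.arctan2(D2[1],D2[0])),"end",W[hs].mean(0)+D2*t2.max(),"len",np.ptp(t2),"col",c["image"][m].mean(0))
E
python3 br.py p2.png
```

```text
0.94 ang 22.347885 handle ang 22.789997 end [ 0.6672 -0.1303] len 0.1614641575594673 col [64.0163 48.7425 35.5014]
0.78 ang 69.337364 handle ang 73.773636 end [ 0.4232 -0.3131] len 0.058164755518055104 col [50.8502 42.2335 44.4714]
0.76 ang 21.219086 handle ang 21.15759 end [ 0.6479 -0.0253] len 0.18430047113666403 col [71.1755 65.9    56.9531]
0.64 ang 24.646921 handle ang 24.416912 end [ 0.6858 -0.1685] len 0.1884360683081455 col [70.2326 64.9249 55.2363]
```

View pics/p2.png

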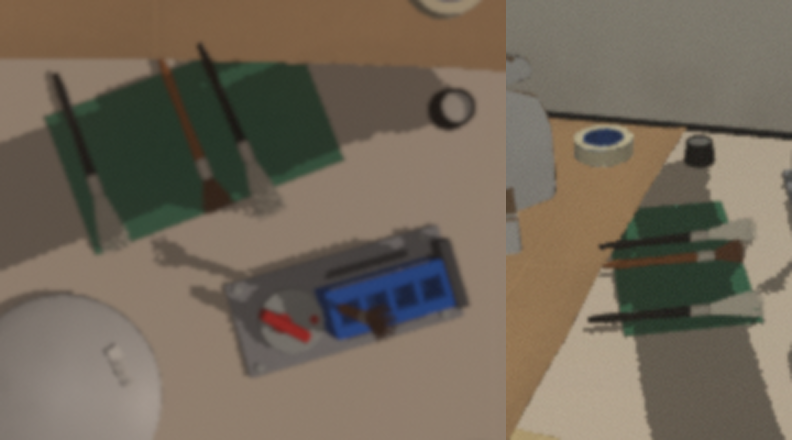

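```bash
sed -i 's/^go(.*/s=st(); go((G+[0,0,.25],R),(G+[0,0,.12],R),(G+[0,0,.0065],R),s=s)/' pk.py; python3 pk.py .6848 -.169 24.5
```

```text
[-0.4807  0.1531  1.9163  0.2584  0.9251  0.5216] 7.354682921077252e-23
[-0.4807  0.333   2.0033  0.3351  0.6695  0.4128] 1.4044045405020713e-31
t 30.075 tcp [ 0.459  -0.4269  0.3067] q [ 0.6364 -0.4717 -0.4908 -0.3628] J [-0.9575  0.8848  1.0084  0.5144  2.4825  2.0758] w 0.3984383590078686 gf 0.0 F [ 0.1188  0.3909 -0.1611]
row [0.0114, -0.202, 0.1778, -0.9257, 1.1477, -1.5985] n 4.31036631355132 11.64517754817641
row [0.1371, -0.2022, 0.211, -0.9257, 1.1477, -1.5985] n 5.164991806110509 11.64517754817641
row [0.2468, -0.2024, 0.24, -0.9257, 1.1477, -1.5985] n 6.3892371047881245 11.64517754817641
```

Emit:
jog_arm([
  [0.001,-0.02,0.018,-0.154,0.191,-0.266],
  [0.002,-0.04,0.036,-0.308,0.382,-0.533],
  [0.004,-0.07,0.06,-0.463,0.574,-0.8],
  [0.006,-0.1,0.09,-0.617,0.765,-1.066],
  [0.008,-0.13,0.12,-0.77,0.956,-1.33],
  [0.011,-0.17,0.15,-0.926,1.148,-1.598],
  [0.011,-0.202,0.178,-0.926,1.148,-1.598],
  [0.011,-0.202,0.178,-0.926,1.148,-1.598],
  [0.011,-0.202,0.178,-0.926,1.148,-1.598],
  [0.011,-0.202,0.178,-0.926,1.148,-1.598],
  [0.011,-0.202,0.178,-0.926,1.148,-1.598],
  [0.011,-0.202,0.178,-0.926,1.148,-1.598],
])

```text
clock: 31.58
tcp_pos: [0.6017, -0.2056, 0.2506]
ee_rot: [0.968, 0.212, 0.128, -0.026]
wrist_force: [0.4, 0.5, -0.1]
width: 0.401
grasp_force: 0.0
```

Emit:
jog_arm([
  [0,0,0,0,0,0],
  [0,0,0,0,0,0],
])

```text
clock: 31.82
tcp_pos: [0.603, -0.2066, 0.2514]
ee_rot: [0.969, 0.21, 0.127, -0.026]
wrist_force: [0.5, -0.7, 0.2]
width: 0.398
grasp_force: 0.0
```

```bash
python3 pk.py .6848 -.169 24.5|tail -4
```

```text
t 31.825 tcp [ 0.603  -0.2066  0.2514] q [ 0.969   0.2098  0.1274 -0.0264] J [-0.4798  0.0703  1.8127  0.2279  1.1042  0.5774] w 0.39769557662507715 gf 0.0 F [ 0.4572 -0.6968  0.2367]
row [-0.0003, -0.0003, 0.0014, 0.0025, 0.0008, -0.0008] n 0.022958087214352788 0.014709404127559726
row [-0.0339, -0.0006, 0.127, 0.0025, 0.0008, -0.0008] n 2.1023119167601156 0.014709404127559726
row [-0.0632, -0.0009, 0.2366, 0.0025, 0.0008, -0.0008] n 3.918308657782946 0.014709404127559726
```

Emit:
jog_arm([
  [-0.016,0,0.06,0,0,0],
  [-0.032,0,0.12,0,0,0],
  [-0.048,0,0.18,0,0,0],
  [-0.058,0,0.217,0,0,0],
  [-0.063,-0.001,0.236,0,0,0],
  [-0.063,-0.001,0.236,0,0,0],
  [-0.063,-0.001,0.236,0,0,0],
])

```text
clock: 32.7
tcp_pos: [0.6052, -0.2073, 0.0098]
ee_rot: [0.969, 0.211, 0.129, -0.025]
wrist_force: [0.2, -0.1, 0.5]
width: 0.397
grasp_force: 0.0
```

Emit:
jog_arm([
  [0,0,0,0,0,0],
  [0,0,0,0,0,0],
  [0,0,0,0,0,0],
  [0,0,0,0,0,0],
  [0,0,0,0,0,0],
  [0,0,0,0,0,0],
], jaw=0)

```text
clock: 33.45
tcp_pos: [0.605, -0.2072, 0.0101]
ee_rot: [0.969, 0.211, 0.13, -0.025]
wrist_force: [-0.6, 0.9, 5.8]
width: 0.12
grasp_force: 39.5
```

Emit:
jog_arm([
  [0.003,0,-0.01,0,0,0],
  [0.013,0,-0.048,0,0,0],
  [0.026,0,-0.097,0,0,0],
  [0.039,0,-0.145,0,0,0],
  [0.052,0,-0.193,0,0,0],
  [0.052,0,-0.193,0,0,0],
  [0.052,0,-0.193,0,0,0],
])

```text
clock: 34.33
tcp_pos: [0.6027, -0.2055, 0.2079]
ee_rot: [0.969, 0.211, 0.128, -0.026]
wrist_force: [-0.2, -0.3, -0.6]
width: 0.119
grasp_force: 39.1
```

```bash
python3 pl.py .4323 -.3391|tail -5
```

```text
t 34.325 tcp [ 0.6027 -0.2055  0.2079] q [ 0.9688  0.2106  0.1282 -0.0257] J [-0.4782  0.0982  1.8647  0.2381  1.0241  0.556 ] w 0.11942725400763982 gf 39.05073881149292 F [-0.1953 -0.3314 -0.6214]
row [-0.1156, 0.0245, 0.0249, 0.4629, -0.5741, 0.7988] n 1.9318747022166927 5.821573223160229
row [-0.1974, 0.0496, -0.0757, 0.9259, -1.1482, 1.5976] n 3.474793156241038 11.643146446320461
row [-0.2104, 0.0493, -0.0274, 0.9259, -1.1482, 1.5976] n 3.4854013909732013 11.643146446320461
row [-0.2291, 0.049, 0.0421, 0.9259, -1.1482, 1.5976] n 3.808286990216623 11.643146446320461
```

Emit:
jog_arm([
  [-0.03,0.008,-0.04,0.154,-0.191,0.266],
  [-0.06,0.016,-0.07,0.309,-0.383,0.533],
  [-0.09,0.024,-0.09,0.463,-0.574,0.8],
  [-0.13,0.033,-0.1,0.617,-0.765,1.065],
  [-0.16,0.041,-0.11,0.77,-0.957,1.33],
  [-0.187,0.05,-0.115,0.926,-1.148,1.598],
  [-0.187,0.05,-0.115,0.926,-1.148,1.598],
  [-0.187,0.05,-0.115,0.926,-1.148,1.598],
  [-0.187,0.05,-0.115,0.926,-1.148,1.598],
  [-0.187,0.05,-0.115,0.926,-1.148,1.598],
  [-0.187,0.05,-0.115,0.926,-1.148,1.598],
  [-0.187,0.05,-0.115,0.926,-1.148,1.598],
])

```text
clock: 35.83
tcp_pos: [0.4315, -0.3377, 0.2671]
ee_rot: [0.634, -0.473, -0.493, -0.363]
wrist_force: [-0.2, -0.7, -0.4]
width: 0.116
grasp_force: 39.1
```

Emit:
jog_arm([
  [0,0,0,0,0,0],
  [0,0,0,0,0,0],
])

```text
clock: 36.08
tcp_pos: [0.4323, -0.3379, 0.2699]
ee_rot: [0.638, -0.471, -0.489, -0.362]
wrist_force: [0.9, -1.1, -0.1]
width: 0.122
grasp_force: 39.2
```

```bash
python3 pl.py .4323 -.3391|tail -5
cat > tp.py <<'E'
from h import *
# tip of the held brush: network detections near the expected tip, and mask axis
s=env.sense(); p=np.array(s["tcp_pos"]); c=cam("top"); d=cam("side"); E=p+[0,0,-.09]
Q=[(c,"top"),(d,"side")]; got={}
for q,nm in Q:
    e=proj(q,E)[0]; a=[np.array(x["position"]) for k in("brush_1_tip","brush_2_tip") for x in env.landmark_of(nm,k)]
    a=sorted(a,key=lambda v:np.linalg.norm(v-e)); print(nm,"expect",e,"found",a[:2]); got[nm]=a[0] if a else e
    for x in env.silhouettes(nm,"brush_1"):
        ys,xs=np.nonzero(x["mask"])
        if len(xs) and np.min(np.hypot(xs-e[0],ys-e[1]))<8:
            l=cv2.fitLine(np.float32(np.c_[xs,ys]),cv2.DIST_L2,0,.01,.01).ravel(); b=proj(q,p+[0,0,.05])[0]; print("  mask n",len(xs),"dir",l[:2],"expect dir",(e-b)/np.linalg.norm(e-b),"rows",ys.min(),ys.max(),"col at max row",xs[ys>=ys.max()-1].mean())
X=tri(c,got["top"],d,got["side"]); print("tip",X,"vs expected",E,proj(d,X))
E
python3 tp.py
```

```text
t 36.075 tcp [ 0.4323 -0.3379  0.2699] q [ 0.6379 -0.4714 -0.4894 -0.3624] J [-0.9223  0.7452  1.317   0.4693  2.3157  1.9953] w 0.12195677513744263 gf 39.17351424694061 F [ 0.9269 -1.1469 -0.1314]
row [0.082, 0.0003, 0.0221, 0.0002, 0.0003, 0.0005] n 1.3594610897369208 0.0033684924549361264
row [0.0385, 0.0004, 0.0106, 0.0004, 0.0006, 0.0011] n 0.6389573033914357 0.00673698490987195
row [0.0868, 0.0004, 0.0235, 0.0004, 0.0006, 0.0011] n 1.4389317772525123 0.00673698490987195
row [0.1564, 0.0005, 0.0421, 0.0004, 0.0006, 0.0011] n 2.5909227125080387 0.00673698490987195
top expect [386.7103 282.5055] found [array([273.2, 165.5]), array([220.5, 173.2])]
  mask n 515 dir [0.944 0.33 ] expect dir [-0.9529 -0.3032] rows 281 305 col at max row 423.8181818181818
  mask n 216 dir [0.9248 0.3806] expect dir [-0.9529 -0.3032] rows 278 293 col at max row 372.9230769230769
side expect [350.9454 143.3959] found [array([241.9, 233.3]), array([235.8, 251.5])]
  mask n 226 dir [ 0.052  -0.9986] expect dir [-0.0536  0.9986] rows 147 189 col at max row 350.0
tip [ 0.6735 -0.1321 -0.0024] vs expected [ 0.4323 -0.3379  0.1799] [[242.2957 233.3515]]
```

Emit:
jog_arm([
  [0.04,0,0.0107,0,0,0],
  [0.08,0,0.0215,0,0,0],
  [0.1,0.0005,0.0268,0,0,0],
  [0.11,0.0005,0.0295,0,0,0],
  [0.12,0.0005,0.032,0,0,0],
  [0.13,0.0005,0.035,0,0,0],
  [0.14,0.0005,0.0375,0,0,0],
  [0.149,0.0005,0.04,0,0,0],
  [0.157,0.0005,0.042,0,0,0],
  [0.157,0.0005,0.042,0,0,0],
])

```text
clock: 37.72
tcp_pos: [0.4317, -0.3381, 0.1072]
ee_rot: [0.637, -0.472, -0.49, -0.362]
wrist_force: [0.4, 0.5, 0.1]
width: 0.119
grasp_force: 39.2
```

Emit:
jog_arm([
  [0.003,0,0.0008,0,0,0],
  [0.005,0,0.0013,0,0,0],
  [0.005,0,0.0013,0,0,0],
])

```text
clock: 38.1
tcp_pos: [0.432, -0.3385, 0.1038]
ee_rot: [0.638, -0.472, -0.489, -0.363]
wrist_force: [0.3, -0.0, 4.4]
width: 0.115
grasp_force: 39.3
```

Touched the floor. Release and back off.

Emit:
jog_arm([
  [0,0,0,0,0,0],
  [0,0,0,0,0,0],
  [0,0,0,0,0,0],
  [0,0,-0.03,0,0,0],
  [0,0,-0.08,0,0,0],
  [0,0,-0.12,0,0,0],
  [-0.06,0,-0.14,0,0,0],
  [-0.12,0,-0.16,0,0,0],
  [-0.17,0,-0.17,0,0,0],
  [-0.17,0,-0.17,0,0,0],
  [-0.17,0,-0.17,0,0,0],
], jaw=0.4)

```text
clock: 39.48
tcp_pos: [0.4671, -0.4533, 0.3108]
ee_rot: [0.638, -0.472, -0.489, -0.362]
wrist_force: [-0.4, 0.7, -0.9]
width: 0.398
grasp_force: 0.0
```

```bash
python3 br.py; python3 pk.py .6672 -.1303 22.7
```

```text
0.87 ang 22.661497 handle ang 22.382067 end [ 0.6646 -0.1317] len 0.15891710967120498 col [65.5192 50.2327 36.3811]
0.78 ang 72.45356 handle ang 73.62666 end [ 0.4311 -0.3414] len 0.06580458277059807 col [70.8631 65.39   62.4564]
0.63 ang 21.622229 handle ang 21.174994 end [ 0.6479 -0.0254] len 0.1843018923246627 col [70.789  65.3055 56.5978]
0.62 ang 68.50036 handle ang 73.95656 end [ 0.423  -0.3131] len 0.05870755077869291 col [52.243  42.6355 43.0888]
[-0.4255  0.0872  1.9903  0.2447  0.8983  0.6121] 2.2972171128662663e-21
[-0.4255  0.2772  2.0804  0.3279  0.6293  0.4981] 4.254460026087798e-24
t 39.625 tcp [ 0.4668 -0.453   0.3088] q [ 0.6364 -0.4717 -0.4908 -0.3628] J [-0.9665  0.9418  0.9049  0.5333  2.5272  2.1025] w 0.4003106790670394 gf 0.0 F [0.3197 0.0552 0.2141]
row [-0.0049, -0.1963, 0.2482, -0.9096, 1.1639, -1.5705] n 5.063719370452869 11.545129343682213
row [0.1208, -0.1965, 0.2813, -0.9096, 1.1639, -1.5705] n 5.820585015102136 11.545129343682213
row [0.2305, -0.1966, 0.3103, -0.9096, 1.1639, -1.5705] n 6.938783412332717 11.545129343682213
```

Emit:
jog_arm([
  [-0.02,-0.03,0.02,-0.152,0.194,-0.262],
  [-0.02,-0.06,0.04,-0.303,0.388,-0.523],
  [-0.02,-0.09,0.07,-0.455,0.582,-0.785],
  [-0.02,-0.12,0.11,-0.606,0.776,-1.047],
  [-0.01,-0.15,0.15,-0.758,0.97,-1.309],
  [-0.005,-0.17,0.2,-0.91,1.164,-1.57],
  [-0.005,-0.196,0.248,-0.91,1.164,-1.57],
  [-0.005,-0.196,0.248,-0.91,1.164,-1.57],
  [-0.005,-0.196,0.248,-0.91,1.164,-1.57],
  [-0.005,-0.196,0.248,-0.91,1.164,-1.57],
  [-0.005,-0.196,0.248,-0.91,1.164,-1.57],
  [-0.005,-0.196,0.248,-0.91,1.164,-1.57],
])

```text
clock: 41.12
tcp_pos: [0.5825, -0.1647, 0.2501]
ee_rot: [0.972, 0.197, 0.129, -0.024]
wrist_force: [-0.5, -0.2, 0.3]
width: 0.399
grasp_force: 0.0
```

Emit:
jog_arm([
  [0,0,0,0,0,0],
  [0,0,0,0,0,0],
])

```text
clock: 41.38
tcp_pos: [0.5841, -0.1658, 0.251]
ee_rot: [0.972, 0.195, 0.128, -0.024]
wrist_force: [0.5, -0.2, 0.2]
width: 0.392
grasp_force: 0.0
```

```bash
python3 pk.py .6672 -.1303 22.7|tail -4
```

```text
t 41.375 tcp [ 0.5841 -0.1658  0.251 ] q [ 0.9722  0.1948  0.1278 -0.0243] J [-0.4253  0.0016  1.8845  0.2134  1.0831  0.666 ] w 0.39243232156484104 gf 0.0 F [ 0.5489 -0.2346  0.2463]
row [0.0001, -0.0007, 0.001, 0.0027, 0.0009, -0.0003] n 0.0198737011918871 0.015246107419334104
row [-0.0334, -0.001, 0.1266, 0.0027, 0.0009, -0.0003] n 2.095295202113746 0.015246107419334104
row [-0.0627, -0.0013, 0.2363, 0.0027, 0.0009, -0.0003] n 3.9112772305911694 0.015246107419334104
```

Emit:
jog_arm([
  [-0.016,0,0.06,0,0,0],
  [-0.032,0,0.12,0,0,0],
  [-0.048,0,0.18,0,0,0],
  [-0.058,-0.001,0.218,0,0,0],
  [-0.063,-0.001,0.238,0,0,0],
  [-0.063,-0.001,0.238,0,0,0],
  [-0.063,-0.001,0.238,0,0,0],
])

```text
clock: 42.25
tcp_pos: [0.5857, -0.1658, 0.0048]
ee_rot: [0.972, 0.195, 0.128, -0.024]
wrist_force: [0.4, -1.0, 0.6]
width: 0.4
grasp_force: 0.0
```

Emit:
jog_arm([
  [0,0,0,0,0,0],
  [0,0,0,0,0,0],
  [0,0,0,0,0,0],
  [0,0,0,0,0,0],
  [0,0,0,0,0,0],
  [0,0,0,0,0,0],
], jaw=0)

```text
clock: 43.0
tcp_pos: [0.585, -0.1655, 0.0056]
ee_rot: [0.972, 0.195, 0.129, -0.024]
wrist_force: [0.6, 0.5, -1.0]
width: 0.125
grasp_force: 42.0
```

Emit:
jog_arm([
  [0.003,0,-0.01,0,0,0],
  [0.013,0,-0.048,0,0,0],
  [0.026,0,-0.097,0,0,0],
  [0.039,0,-0.145,0,0,0],
  [0.052,0,-0.193,0,0,0],
  [0.052,0,-0.193,0,0,0],
  [0.052,0,-0.193,0,0,0],
])

```text
clock: 43.88
tcp_pos: [0.5846, -0.1646, 0.2058]
ee_rot: [0.972, 0.195, 0.129, -0.023]
wrist_force: [-0.7, 0.5, -0.5]
width: 0.123
grasp_force: 42.0
```

```bash
sed -i 's/w+\[0,0,.23\]/w+[0,0,.27]/' pl.py; python3 pl.py .4401 -.3649|tail -5
```

```text
t 43.875 tcp [ 0.5846 -0.1646  0.2058] q [ 0.9719  0.1954  0.1289 -0.0234] J [-0.4228  0.033   1.9381  0.224   0.9971  0.6456] w 0.12320551064623707 gf 42.041616439819336 F [-0.6807  0.4747 -0.4635]
row [-0.1154, 0.0635, 0.0241, 0.4549, -0.5824, 0.7849] n 2.1428669029678025 5.772754612880475
row [-0.1867, 0.1278, -0.116, 0.9099, -1.1648, 1.5697] n 4.068794543134411 11.54550922576095
row [-0.2101, 0.1274, -0.0291, 0.9099, -1.1648, 1.5697] n 3.958712956118413 11.54550922576095
row [-0.2288, 0.1271, 0.0404, 0.9099, -1.1648, 1.5697] n 4.236796862807955 11.54550922576095
```

Emit:
jog_arm([
  [-0.03,0.015,-0.05,0.152,-0.194,0.262],
  [-0.06,0.035,-0.08,0.303,-0.388,0.523],
  [-0.09,0.06,-0.1,0.455,-0.582,0.785],
  [-0.13,0.085,-0.11,0.607,-0.777,1.047],
  [-0.16,0.11,-0.116,0.758,-0.97,1.308],
  [-0.187,0.128,-0.116,0.91,-1.165,1.57],
  [-0.187,0.128,-0.116,0.91,-1.165,1.57],
  [-0.187,0.128,-0.116,0.91,-1.165,1.57],
  [-0.187,0.128,-0.116,0.91,-1.165,1.57],
  [-0.187,0.128,-0.116,0.91,-1.165,1.57],
  [-0.187,0.128,-0.116,0.91,-1.165,1.57],
  [-0.187,0.128,-0.116,0.91,-1.165,1.57],
])

```text
clock: 45.38
tcp_pos: [0.4388, -0.3635, 0.2656]
ee_rot: [0.633, -0.473, -0.493, -0.363]
wrist_force: [-0.3, -0.6, -1.3]
width: 0.122
grasp_force: 42.0
```

Emit:
jog_arm([
  [0,0,0,0,0,0],
  [0,0,0,0,0,0],
])

```text
clock: 45.62
tcp_pos: [0.4397, -0.3635, 0.2689]
ee_rot: [0.638, -0.471, -0.49, -0.362]
wrist_force: [0.7, 0.2, -0.7]
width: 0.127
grasp_force: 42.1
```

```bash
python3 pl.py .4401 -.3649|tail -5;python3 tp.py
```

```text
t 45.625 tcp [ 0.4397 -0.3635  0.2689] q [ 0.6377 -0.4714 -0.4898 -0.3622] J [-0.9333  0.7912  1.2408  0.469   2.3475  2.0028] w 0.12702423923598424 gf 42.10277616977692 F [ 0.6971  0.2181 -0.7469]
row [0.0816, 0.0, 0.0218, 0.0003, 0.0005, 0.0002] n 1.3509189202820049 0.003448279621315895
row [-0.0011, 0.0, -0.0002, 0.0006, 0.0011, 0.0004] n 0.018241960565073174 0.006896559242631643
row [0.0858, 0.0001, 0.023, 0.0006, 0.0011, 0.0004] n 1.4218383213153474 0.006896559242631643
row [0.1554, 0.0001, 0.0416, 0.0006, 0.0011, 0.0004] n 2.5738378671216484 0.006896559242631643
top expect [400.6278 278.5833] found [array([403.1, 278.1]), array([412.8, 283.3])]
  mask n 449 dir [0.9762 0.2167] expect dir [-0.9683 -0.2499] rows 276 296 col at max row 437.8333333333333
  mask n 215 dir [0.9428 0.3334] expect dir [-0.9683 -0.2499] rows 276 290 col at max row 388.0
side expect [349.365  139.8887] found [array([348.1, 144.1]), array([355. , 174.1])]
  mask n 309 dir [ 0.0428 -0.9991] expect dir [-0.0517  0.9987] rows 77 135 col at max row 348.5
  mask n 102 dir [ 0.1055 -0.9944] expect dir [-0.0517  0.9987] rows 136 164 col at max row 348.3333333333333
  mask n 207 dir [ 0.0303 -0.9995] expect dir [-0.0517  0.9987] rows 147 188 col at max row 350.0
tip [ 0.4418 -0.3729  0.163 ] vs expected [ 0.4397 -0.3635  0.1789] [[348.7698 144.0411]]
```

Run:
```python
from h import *
c=cam("top"); d=cam("side")
save("p3.png",np.hstack([cv2.resize(x,None,fx=5,fy=5,interpolation=cv2.INTER_CUBIC) for x in(c["image"][245:315,355:435],d["image"][70:140+0,320:380])]))
save("p3.png",np.hstack([cv2.resize(c["image"][230:340,350:450],None,fx=4,fy=4,interpolation=cv2.INTER_CUBIC),cv2.resize(d["image"][85:195,310:390],None,fx=4,fy=4,interpolation=cv2.INTER_CUBIC)]))
```

```text
(no output)
```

View pics/p3.png

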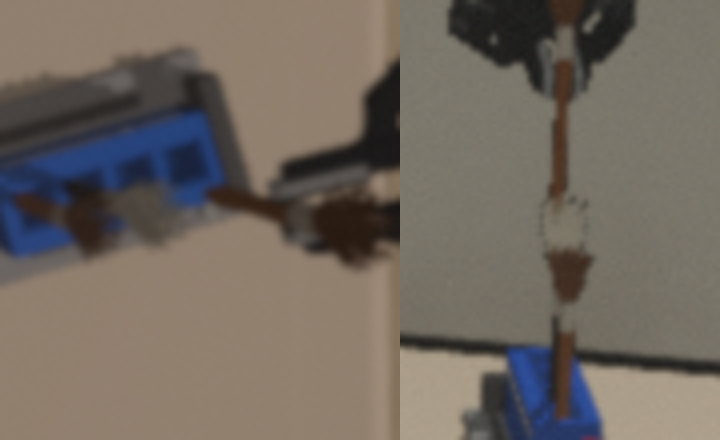

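Run:
```python
from h import *
s=env.sense(); p=np.array(s["tcp_pos"]); c=cam("top"); d=cam("side")
for g in(.0,.04,.07,.08,.09): print(g,proj(c,p-[0,0,g])[0],proj(d,p-[0,0,g])[0])
u=np.array([.2907,-.9568,0]);n=np.array([.9568,.2907,0])
for dz in(.08,.09): 
  J=[(proj(c,p-[0,0,dz]+.001*v)-proj(c,p-[0,0,dz]))[0] for v in(u,n)]; J2=[(proj(d,p-[0,0,dz]+.001*v)-proj(d,p-[0,0,dz]))[0] for v in(u,n)]; print(J,J2)
```

```text
0.0 [418.9789 283.2247] [351.048  106.6749]
0.04 [410.3812 281.0111] [350.2772 121.5727]
0.07 [404.5252 279.5034] [349.7145 132.4456]
0.08 [402.6743 279.0268] [349.5299 136.0145]
0.09 [400.8708 278.5625] [349.3466 139.5561]
[array([ 0.5308, -0.1538]), array([-0.161, -0.545])] [array([-0.0627, -0.1405]), array([-0.3767,  0.0138])]
[array([ 0.5241, -0.1518]), array([-0.1588, -0.538 ])] [array([-0.0624, -0.1424]), array([-0.3753,  0.0138])]
```

Emit:
jog_arm([
  [0.04,0,0.0122,0,0,0],
  [0.08,0,0.023,0,0,0],
  [0.1,0,0.0283,0,0,0],
  [0.11,0,0.031,0,0,0],
  [0.12,0,0.0335,0,0,0],
  [0.13,0,0.0365,0,0,0],
  [0.13,0,0.0365,0,0,0],
])

```text
clock: 47.1
tcp_pos: [0.4391, -0.3621, 0.1341]
ee_rot: [0.637, -0.472, -0.49, -0.362]
wrist_force: [-0.2, -0.1, 0.2]
width: 0.123
grasp_force: 42.1
```

Emit:
jog_arm([
  [0.01,0,0.0025,0,0,0],
  [0.019,0,0.005,0,0,0],
  [0.027,0,0.007,0,0,0],
  [0.027,0,0.007,0,0,0],
])

```text
clock: 47.6
tcp_pos: [0.439, -0.3621, 0.1057]
ee_rot: [0.637, -0.472, -0.49, -0.362]
wrist_force: [-0.1, -0.3, -0.3]
width: 0.118
grasp_force: 42.1
```

Emit:
jog_arm([
  [0.003,0,0.0008,0,0,0],
  [0.005,0,0.0013,0,0,0],
  [0.005,0,0.0013,0,0,0],
])

```text
clock: 47.98
tcp_pos: [0.4393, -0.3627, 0.105]
ee_rot: [0.637, -0.471, -0.49, -0.363]
wrist_force: [0.0, -0.2, 10.1]
width: 0.12
grasp_force: 42.4
```

Emit:
jog_arm([
  [0,0,0,0,0,0],
  [0,0,0,0,0,0],
  [0,0,0,0,0,0],
  [0,0,-0.03,0,0,0],
  [0,0,-0.08,0,0,0],
  [0,0,-0.12,0,0,0],
  [-0.06,0,-0.14,0,0,0],
  [-0.12,0,-0.15,0,0,0],
  [-0.17,0,-0.15,0,0,0],
  [-0.17,0,-0.15,0,0,0],
  [-0.17,0,-0.15,0,0,0],
], jaw=0.4)

```text
clock: 49.35
tcp_pos: [0.4689, -0.4589, 0.3039]
ee_rot: [0.637, -0.472, -0.489, -0.362]
wrist_force: [0.4, -0.5, 0.4]
width: 0.398
grasp_force: 0.0
```

```bash
python3 br.py; python3 pk.py .6485 -.0252 21.2
```

```text
0.81 ang 74.21005 handle ang 73.61369 end [ 0.431  -0.3414] len 0.06430036103048858 col [69.4167 63.4398 59.7037]
0.77 ang 67.341156 handle ang 73.910904 end [ 0.4216 -0.3155] len 0.05479680457156691 col [53.234  42.6117 41.2553]
0.69 ang 21.57935 handle ang 21.326057 end [ 0.6458 -0.0258] len 0.18295813326781854 col [73.3595 67.7015 58.6558]
0.63 ang 76.94958 handle ang 80.35738 end [ 0.4382 -0.3683] len 0.0649502101479923 col [53.9434 43.2594 40.8585]
[-0.2366 -0.0093  2.0908  0.1971  0.8531  0.8497] 7.57769113479707e-18
[-0.2366  0.1961  2.1863  0.2813  0.5604  0.7403] 5.502206386996018e-28
t 49.5 tcp [ 0.4687 -0.4588  0.3019] q [ 0.6361 -0.4717 -0.4912 -0.3627] J [-0.9683  0.9607  0.8845  0.5319  2.53    2.1019] w 0.40244191358966813 gf 0.0 F [ 0.0174 -0.423  -0.5422]
row [-0.0407, -0.2089, 0.357, -0.8961, 1.1781, -1.5472] n 6.649787206493044 11.46556002214512
row [0.085, -0.2091, 0.3901, -0.8961, 1.1781, -1.5472] n 7.211008874063311 11.46556002214512
row [0.1948, -0.2093, 0.419, -0.8961, 1.1781, -1.5472] n 8.11575209765275 11.46556002214512
```

Emit:
jog_arm([
  [-0.04,-0.03,0.02,-0.15,0.196,-0.258],
  [-0.05,-0.06,0.05,-0.299,0.393,-0.516],
  [-0.06,-0.09,0.09,-0.448,0.589,-0.774],
  [-0.06,-0.12,0.14,-0.597,0.785,-1.03],
  [-0.06,-0.15,0.19,-0.747,0.982,-1.29],
  [-0.05,-0.17,0.24,-0.896,1.178,-1.547],
  [-0.041,-0.19,0.29,-0.896,1.178,-1.547],
  [-0.041,-0.209,0.34,-0.896,1.178,-1.547],
  [-0.041,-0.209,0.357,-0.896,1.178,-1.547],
  [-0.041,-0.209,0.357,-0.896,1.178,-1.547],
  [-0.041,-0.209,0.357,-0.896,1.178,-1.547],
  [-0.041,-0.209,0.357,-0.896,1.178,-1.547],
])

```text
clock: 51.0
tcp_pos: [0.5631, -0.057, 0.25]
ee_rot: [0.974, 0.184, 0.129, -0.022]
wrist_force: [0.6, 0.0, 0.6]
width: 0.397
grasp_force: 0.0
```

Emit:
jog_arm([
  [0,0,0,0,0,0],
  [0,0,0,0,0,0],
])

```text
clock: 51.25
tcp_pos: [0.5648, -0.0581, 0.251]
ee_rot: [0.975, 0.182, 0.128, -0.023]
wrist_force: [-0.0, -0.6, 0.6]
width: 0.398
grasp_force: 0.0
```

```bash
python3 pk.py .6485 -.0252 21.2|tail -4
```

```text
t 51.25 tcp [ 0.5648 -0.0581  0.251 ] q [ 0.9746  0.1821  0.1283 -0.0227] J [-0.2355 -0.0982  1.9797  0.168   1.0484  0.8974] w 0.39809937161529046 gf 0.0 F [-0.0046 -0.626   0.6322]
row [-0.0003, -0.0005, 0.0009, 0.0026, 0.0006, -0.0002] n 0.017117822634081344 0.014269499938722998
row [-0.0339, -0.0008, 0.1265, 0.0026, 0.0006, -0.0002] n 2.09547549378297 0.014269499938722998
row [-0.0632, -0.001, 0.2361, 0.0026, 0.0006, -0.0002] n 3.9114695197047222 0.014269499938722998
```

Emit:
jog_arm([
  [-0.016,0,0.06,0,0,0],
  [-0.032,0,0.12,0,0,0],
  [-0.048,0,0.18,0,0,0],
  [-0.058,-0.001,0.217,0,0,0],
  [-0.063,-0.001,0.237,0,0,0],
  [-0.063,-0.001,0.237,0,0,0],
  [-0.063,-0.001,0.237,0,0,0],
])

```text
clock: 52.12
tcp_pos: [0.5661, -0.0581, 0.0057]
ee_rot: [0.975, 0.182, 0.129, -0.023]
wrist_force: [-0.6, -0.1, 0.1]
width: 0.4
grasp_force: 0.0
```

Emit:
jog_arm([
  [0,0,0,0,0,0],
  [0,0,0,0,0,0],
  [0,0,0,0,0,0],
  [0,0,0,0,0,0],
  [0,0,0,0,0,0],
  [0,0,0,0,0,0],
], jaw=0)

```text
clock: 52.88
tcp_pos: [0.5656, -0.0577, 0.0067]
ee_rot: [0.974, 0.183, 0.129, -0.022]
wrist_force: [-0.5, 0.1, 0.9]
width: 0.129
grasp_force: 41.7
```

Emit:
jog_arm([
  [0.003,0,-0.01,0,0,0],
  [0.013,0,-0.048,0,0,0],
  [0.026,0,-0.097,0,0,0],
  [0.039,0,-0.145,0,0,0],
  [0.052,0,-0.193,0,0,0],
  [0.052,0,-0.193,0,0,0],
  [0.052,0,-0.193,0,0,0],
])

```text
clock: 53.75
tcp_pos: [0.565, -0.0569, 0.2066]
ee_rot: [0.974, 0.183, 0.129, -0.022]
wrist_force: [-0.5, -0.1, -0.7]
width: 0.125
grasp_force: 41.5
```

```bash
sed -i 's/w+\[0,0,.27\]/w+[0,0,.29]/' pl.py; python3 pl.py .4480 -.3908
```

```text
[-0.9436  0.9046  1.1775  0.436   2.3053  1.962 ] 3.9632886394084012e-25
[-0.9436  1.0185  1.1731  0.3997  2.2051  1.9047] 1.841476282975893e-30
t 53.75 tcp [ 0.565  -0.0569  0.2066] q [ 0.9744  0.1827  0.1293 -0.0221] J [-0.2328 -0.0664  2.0345  0.1768  0.9604  0.8812] w 0.12462560024085813 gf 41.49929702281952 F [-0.5053 -0.073  -0.6764]
row [-0.1249, 0.1335, 0.0221, 0.4479, -0.5888, 0.7734] n 2.946987345871991 5.730889925127244
row [-0.2004, 0.2678, -0.1392, 0.8957, -1.1777, 1.5467] n 5.79744987485381 11.461779850254485
row [-0.229, 0.2674, -0.033, 0.8957, -1.1777, 1.5467] n 5.657824180760862 11.461779850254485
row [-0.2478, 0.2671, 0.0366, 0.8957, -1.1777, 1.5467] n 5.858215201430121 11.461779850254485
```

Emit:
jog_arm([
  [0,0.045,-0.04,0.149,-0.196,0.258],
  [-0.005,0.095,-0.08,0.299,-0.393,0.516],
  [-0.02,0.145,-0.11,0.448,-0.589,0.773],
  [-0.04,0.195,-0.13,0.597,-0.785,1.03],
  [-0.07,0.235,-0.139,0.747,-0.98,1.29],
  [-0.12,0.255,-0.139,0.896,-1.178,1.547],
  [-0.16,0.268,-0.139,0.896,-1.178,1.547],
  [-0.2,0.268,-0.139,0.896,-1.178,1.547],
  [-0.2,0.268,-0.139,0.896,-1.178,1.547],
  [-0.2,0.268,-0.139,0.896,-1.178,1.547],
  [-0.2,0.268,-0.139,0.896,-1.178,1.547],
  [-0.2,0.268,-0.139,0.896,-1.178,1.547],
])

```text
clock: 55.25
tcp_pos: [0.4474, -0.3893, 0.2853]
ee_rot: [0.633, -0.473, -0.493, -0.364]
wrist_force: [-0.2, -0.6, -0.3]
width: 0.126
grasp_force: 41.5
```

Emit:
jog_arm([
  [0,0,0,0,0,0],
  [0,0,0,0,0,0],
  [0,0,0,0,0,0],
])

```text
clock: 55.62
tcp_pos: [0.4489, -0.3891, 0.2903]
ee_rot: [0.638, -0.472, -0.489, -0.362]
wrist_force: [-0.3, 0.1, -1.1]
width: 0.12
grasp_force: 41.6
```

```bash
python3 pl.py .4480 -.3908|tail -5;python3 tp.py
python3 - <<'E'
from h import *
c=cam("top")
print([(np.round(a["position"],1),round(a["conf"],2),onz(c,a["position"],.064)[:2]) for a in env.landmark_of("top","well_1")])
E
```

```text
t 55.625 tcp [ 0.4489 -0.3891  0.2903] q [ 0.6384 -0.4717 -0.489  -0.3617] J [-0.9419  0.8206  1.1472  0.4872  2.4062  2.0338] w 0.12023543980100934 gf 41.5683513879776 F [-0.2575  0.1222 -1.1356]
row [0.0918, 0.0007, 0.0248, 0.0004, -0.0006, 0.0004] n 1.522079418262233 0.004413471376446389
row [0.0002, 0.0013, 0.0002, 0.0009, -0.0012, 0.0008] n 0.021679707090729968 0.008826942752893054
row [0.1064, 0.0014, 0.0288, 0.0009, -0.0012, 0.0008] n 1.7642128604040572 0.008826942752893054
row [0.176, 0.0014, 0.0475, 0.0009, -0.0012, 0.0008] n 2.9161621048001605 0.008826942752893054
top expect [418.8548 274.6494] found [array([417.4, 273.9]), array([378.6, 271.1])]
  mask n 699 dir [0.9861 0.1659] expect dir [-0.98   -0.1991] rows 272 294 col at max row 469.125
side expect [347.5891 128.6121] found [array([347.3, 126.1]), array([351.8, 203.6])]
  mask n 260 dir [ 0.0453 -0.999 ] expect dir [-0.0492  0.9988] rows 57 124 col at max row 347.5
  mask n 126 dir [ 0.0758 -0.9971] expect dir [-0.0492  0.9988] rows 136 163 col at max row 348.5
tip [ 0.4499 -0.3833  0.2093] vs expected [ 0.4489 -0.3891  0.2003] [[347.0648 126.1189]]
[(array([373. , 276.9]), 0.82, array([ 0.4333, -0.343 ])), (array([397.2, 269.6]), 0.67, array([ 0.4494, -0.3936])), (array([384.2, 274.1]), 0.65, array([ 0.4396, -0.3664])), (array([358.2, 280.9]), 0.58, array([ 0.4245, -0.3122]))]
```

Emit:
jog_arm([
  [0.04,0.001,0.0107,0,0,0],
  [0.08,0.001,0.0213,0,0,0],
  [0.106,0.001,0.0283,0,0,0],
  [0.116,0.001,0.031,0,0,0],
  [0.126,0.001,0.0335,0,0,0],
  [0.136,0.001,0.0363,0,0,0],
  [0.146,0.001,0.039,0,0,0],
  [0.146,0.001,0.039,0,0,0],
])

```text
clock: 57.12
tcp_pos: [0.4473, -0.3895, 0.1378]
ee_rot: [0.637, -0.472, -0.49, -0.362]
wrist_force: [0.5, -0.4, 0.1]
width: 0.123
grasp_force: 41.5
```

Emit:
jog_arm([
  [0.01,0,0.0027,0,0,0],
  [0.02,0,0.0055,0,0,0],
  [0.029,0,0.0078,0,0,0],
  [0.029,0,0.0078,0,0,0],
])

```text
clock: 57.62
tcp_pos: [0.447, -0.3892, 0.1072]
ee_rot: [0.637, -0.472, -0.49, -0.362]
wrist_force: [-1.0, -0.4, -0.3]
width: 0.124
grasp_force: 41.5
```

Emit:
jog_arm([
  [0.003,0,0.0008,0,0,0],
  [0.006,0,0.0016,0,0,0],
  [0.006,0,0.0016,0,0,0],
])

```text
clock: 58.0
tcp_pos: [0.4474, -0.3901, 0.1055]
ee_rot: [0.637, -0.471, -0.49, -0.363]
wrist_force: [0.0, -0.0, 7.5]
width: 0.126
grasp_force: 41.8
```

Bottom reached; release, retreat, and look.

Emit:
jog_arm([
  [0,0,0,0,0,0],
  [0,0,0,0,0,0],
  [0,0,0,0,0,0],
  [0,0,-0.03,0,0,0],
  [0,0,-0.08,0,0,0],
  [0,0,-0.12,0,0,0],
  [-0.06,0,-0.14,0,0,0],
  [-0.12,0,-0.15,0,0,0],
  [-0.17,0,-0.15,0,0,0],
  [-0.17,0,-0.15,0,0,0],
  [-0.17,0,-0.15,0,0,0],
], jaw=0.4)

```text
clock: 59.38
tcp_pos: [0.4771, -0.4862, 0.3049]
ee_rot: [0.637, -0.472, -0.489, -0.362]
wrist_force: [0.3, 0.1, -1.0]
width: 0.396
grasp_force: 0.0
```

Run:
```python
from h import *
st(); c=cam("top"); d=cam("side")
save("end.png",np.hstack([cv2.resize(c["image"][160:320,270:430],None,fx=2.5,fy=2.5,interpolation=cv2.INTER_CUBIC),cv2.resize(d["image"][100:260,260:400],None,fx=2.5,fy=2.5,interpolation=cv2.INTER_CUBIC)]))
for k,p in(("top",c),("side",d)):
  for n in("powder_pot","loupe"): print(k,n,[onz(p,a["position"],0)[:2] for a in env.landmark_of(k,n)[:1]])
```

```text
t 59.375 tcp [ 0.4771 -0.4862  0.3049] q [ 0.6375 -0.4723 -0.4894 -0.362 ] J [-0.977   1.0267  0.7588  0.5621  2.5814  2.1409] w 0.3961146565162948 gf 0.0 F [ 0.3077  0.1205 -0.9981]
top powder_pot [array([0.7677, 0.1016])]
top loupe [array([ 0.6225, -0.4264])]
side powder_pot [array([0.7695, 0.098 ])]
side loupe [array([ 0.6331, -0.4423])]
```

View pics/end.png

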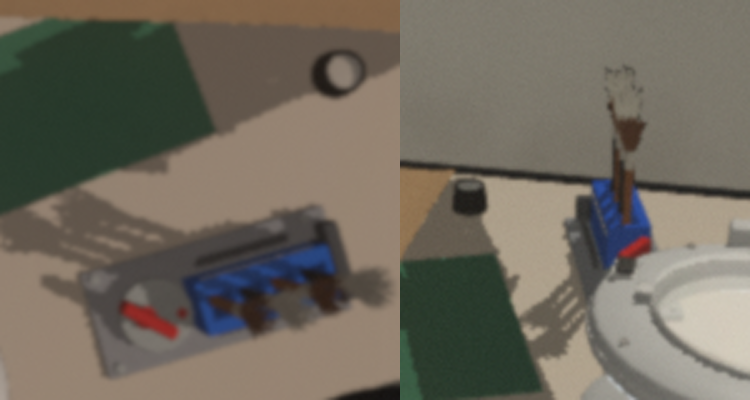

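```bash
python3 -c "
from cell import env
print(env.finish_job())"
```

```text
the job is handed in; nothing more can be done
None
```

The job is handed in: the holder is seated and locked with the cam turned fully round, all four brushes stand handle down at the bottom of their own wells, the jar and loupe are where they were, and the gripper is clear of everything.

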